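# Mix the blood tubes by exactly three inversions

### The job

The tubes in the hand-cranked tube mixer need exactly three inversions. First fit the loose guard plate over the mixer's two pins so that it lies flush on the drum box; then, with the guard on, turn the crank clockwise (seen from above) up to the index tab and from there exactly three full turns more, without running past and turning back, and leave the crank arm pointing at the index tab. Leave the amber bottle and the timer where they stand.

Things in the scene. Friction and masses are not known exactly. Their poses are not given: they have to be found in the camera images.
- mixer: hand-cranked tube mixer, fixed: a steel base plate 150 x 310 x 8 mm (x, y, z) with a white open drum box (110 x 140 mm in x, y, rim at 115 mm height, centred at y = +75 mm, tubes inside) and a round grey gearbox (144 mm diameter, top at 114 mm height, centred at y = -70 mm) with a crank on top. Origin: centre of the base's underside, on the table; at yaw 0 x points away from the robot
- seat (a point): centre of the drum box's flat rim, 115 mm above the table, axes as the mixer's; a fitted guard plate has its origin here
- pin_left (a point): tip of the locating pin at the +y end of the drum box: steel, 8 mm diameter, stands 16 mm above the rim, its last 6 mm tapering to 3 mm; 57 mm from the seat along +y
- pin_right (a point): tip of the other, equal pin, 57 mm from the seat along -y
- guard: the loose guard plate, bare steel, 110 x 140 x 6 mm (x, y, z), 0.3 kg, with two 11 mm through holes on its y axis, 57 mm either side of the centre; it fits either way round (half a turn apart). Origin: centre of its underside, z up; it starts flat on the table. Seated, its underside lies on the rim
- guard_handle (a point): centre of the guard plate's bar handle, 38 mm above the plate's underside: a steel bar 14 mm wide (x), 70 mm long (y), 14 mm high, on two round posts at y = -25 and +25 mm, with 25 mm of free space between the bar and the plate
- crank_axis (a point): point on the crank's vertical turning axis, at the foot of the crank, 120 mm above the table, axes as the mixer's; the crank arm reaches up to 132 mm above the table
- crank_grip (a point): centre of the crank's upright black grip at the height to take it, 165 mm above the table, 55 mm from the turning axis; the grip is a cylinder 22 mm in diameter, from 131 to 187 mm above the table, that revolves freely on its own axis, so it can be led round the circle without turning the gripper
- index_tab (a point): outer top end of the index tab, a small steel block 8 mm wide that sticks out radially from the gearbox's edge at the mixer's -x side (towards the robot), its end 93 mm from the crank axis; the crank arm points along it when the joint is at a whole turn
- crank (a joint): crank angle in rad, growing clockwise seen from above: 0 when the arm first points at the index tab (grip at the mixer's -x of the axis), 6.283 more per turn, 18.85 after three. The grip lies at the angle pi minus this value, from the mixer's +x towards +y. Starts between -2.4 and -0.7; stop at -2.9, none ahead; needs about 3 N at the grip and stays where left
- amber_bottle: bystander: amber glass bottle with a black cap, 46 mm diameter, 98 mm high; origin centre of its underside
- bench_timer: bystander: white bench timer with a black knob, 66 x 66 x 44 mm; origin centre of its underside

How it is judged:
On the way, in this order (a step that is already met when the one before it is completed fails the run):
1. the guard plate lies flush on the drum box over both pins, released, with the crank still short of the index tab (horizontal distance between guard and seat below 0.004 m and z of guard in the frame of seat between -0.003 and 0.003 m and angle between guard's own z axis and vertical below 0.04 rad and angle between the y axis of guard and the y axis of mixer, either way round below 0.06 rad and contact force between the fingers and guard below 0.1 N and value of joint crank below -0.3 rad), for 0.2 s.
2. the crank is turned clockwise to the index tab (value of joint crank above -0.15 rad), for 0.1 s.
3. the crank has made three full turns from the index tab (value of joint crank between 18.6496 and 19.0496 rad), for 0.2 s.
At the end, for the whole second after the job is handed in: The guard plate lies flush on the drum box over both pins (centre within 4 mm, height within 3 mm, level within 0.04 rad, square within 0.06 rad), and the crank rests three full turns past its first meeting with the index tab, pointing at the tab within 0.2 rad (all of step 3 and horizontal distance between guard and seat below 0.004 m and z of guard in the frame of seat between -0.003 and 0.003 m and angle between guard's own z axis and vertical below 0.04 rad and angle between the y axis of guard and the y axis of mixer, either way round below 0.06 rad and velocity of joint crank between -0.05 and 0.05 rad/s and linear speed of guard below 0.01 m/s); the robot touches nothing.
It fails at once if the crank reaches the index tab or turns beyond while the guard is not seated (value of joint crank above -0.25 rad and not (horizontal distance between guard and seat below 0.004 m and z of guard in the frame of seat between -0.003 and 0.003 m and angle between guard's own z axis and vertical below 0.04 rad and angle between the y axis of guard and the y axis of mixer, either way round below 0.06 rad)).
It fails at once if the crank runs more than 0.4 rad past the third turn (value of joint crank above 19.2496 rad).
It fails at once if the amber bottle or the timer is shifted more than 4 cm or knocked over (distance of any of amber_bottle, bench_timer from where it was at the start of the episode above 0.04 m or angle between any of amber_bottle, bench_timer's own z axis and vertical above 0.5 rad).
It also fails if it takes over 72 s, if anything falls off the work surface, if the arm or the gripper's body presses on something with over 40 N, if the wrist force passes 120 N, or if a joint passes its speed limit or range.

### The arm

A 6-joint arm with a two-finger parallel gripper is mounted at the origin on a cart in front of the work surface, level with it; the furniture and walls round the work are solid. World frame = base frame: x ahead of the robot, y to its left, z up, the work surface at z = 0. Lengths are in m, angles in rad, forces in N, time in s.
With the tool pointing down it reaches from about 0.325 to 0.9 m from the base axis. Payload 6.1 kg.
Tool frame: the origin (TCP) lies midway between the tips of the shut fingers; the grasp point (between the pads) lies 19 mm behind it; z points along the fingers, y is the direction in which the jaws open and shut (so a half turn about z gives the same grasp; the last joint's range is limited). The gripper opens to 85 mm and grips with 20 to 120 N. Pads are 22 mm wide; open, the fingers measure 114 mm over their backs; the gripper's body (76 mm by 85 mm) begins 54 mm behind the grasp point. The pads swing forward as they close: fully open they stand 13 mm farther back than shut.
Start: joints at [1.209, 0.22, 1.526, -0, 1.395, -0.126], TCP at [0.146, 0.608, 0.207] pointing down, gripper open.
Joint ranges: [-2.98, 2.98], [-0.91, 2.08], [0.09, 2.57], [-1.24, 4.39], [0.2, 2.65], [-2.68, 2.68]. Speed limits (rad/s): [2.57, 2.57, 3.01, 3.14, 3.14, 3.14].

### API

Orientations are given as a 3x3 rotation matrix whose columns are the frame's x, y, z axes.
In Python, from plant import robot, get_image, camera_model gives the robot as it stands. The module is installed in compiled form; this text tells all that it offers.
- The arm moves only by the tool move_arm, never from a script. Its argument "deltas" is text: rows parted by semicolons, each of 7 numbers parted by spaces: the turn, a rotation vector about the world's x, y, z in degrees, then the shift along the world's x, y, z in m, then the closure, from -1 (fully open) to 1 (shut), so that 0 is half open. A call has exactly 8 rows; each row is the pose to reach, as a shift and turn from the pose measured when the call began; what a row does not reach only later rows make up. A row lasts 1/10 s, in which the tool goes at most 50 mm and 8.59 degrees, less where a joint would pass 70% of its speed; a pose out of reach is approached as far as the arm can. A call with a gripper value outside its range is refused whole. The fingers move at their own pace and stop on an object; "squeeze" is the grip in N (left out, the last holds). Time passes only in rows, so rows that repeat a pose let the fingers close, or fill a call up. It gives the time, the measured TCP pose, the force and the opening at its end, in the units of the state.
- robot.sense(): the state, without advancing time (a new reading comes with each control period).
- get_image(name): name is "scene" or "top"; returns the picture (384x512x3 uint8, red, green, blue); there is no depth.
- camera_model(name): a dict with "fov_y" (degrees; the focal length in pixels is half the picture's height over the tangent of half this angle, whatever the lens; pixels are square), "cx", "cy" (the principal point, pixels), "k1" (the pictures are not rectified: a ray, as slopes to the right and down, at radius r is drawn at 1 + k1 r^2 times it, then the intrinsics apply), "cam_to_world" (4x4, takes a point from camera to world coordinates). Camera axes: x right, y down, z forward; pixel columns grow to the right and rows downward; lengths in m; the calibration is good to about 2 mm. A picture is of the moment at which its call begins. camera_model takes no time and is no camera call.
- robot.finish_job(): hands the job in, once; it reports no verdict.
The state is a dict: "time": time; "joints": joint angles; "joint_vel": joint speeds; "tau": joint torques, N m; "tcp_pos": TCP position; "tool_rot": TCP orientation; "wrist_force": force on the tool from outside, world axes, zero at the start; "moment": the same for the moment, N m; "grip_width": finger opening in m.
Only numpy, scipy, OpenCV 4.12 (cv2) and the standard library are available. Lean on these libraries where they do the work, as an engineer would, in place of code of your own. Each camera call takes 0.05 s, during which the arm holds its last target.

## Working session

There is one attempt and no reset: what is moved stays moved. The work goes in short steps, Python scripts to look and compute and a tool call to move; the robot and the scene stay as the last step left them, time stands still between calls to the robot, and variables do not carry over. Pictures are saved under pics/ and viewed, and the job is handed in when it is done.

Besides the shell and the picture viewer there is one more tool, called after "Request:" by a JSON object that holds its "op" and its "data", one argument or row to a line. move_arm: Moves the arm, as the interface text tells. Its arguments: {"type":"object","properties":{"deltas":{"type":"string"},"squeeze":{"type":"number"}},"required":["deltas"]}

```bash
mkdir -p pics; ls
python3 - <<'E'
from plant import robot,get_image,camera_model
import cv2,numpy as np
for n in ("scene","top"):
    im=get_image(n); cv2.imwrite(f"pics/{n}0.png",im[:,:,::-1])
    m=camera_model(n); print(n,m)
s=robot.sense(); print(s)
E
```

```text
pics
scene {'fov_y': 56.361647272653116, 'cx': 256.6069757800734, 'cy': 197.9639010265165, 'k1': -0.09858991362658223, 'cam_to_world': array([[ 0.65116908, -0.5055739 ,  0.56601578, -0.17682804],
       [-0.75876992, -0.41824689,  0.49933731, -0.63176037],
       [-0.01571757, -0.75462876, -0.65596371,  0.88365401],
       [ 0.        ,  0.        ,  0.        ,  1.        ]])}
top {'fov_y': 52.44940208086031, 'cx': 254.40243560423428, 'cy': 188.08921798772795, 'k1': 0.018828246700206948, 'cam_to_world': array([[-0.0273982 , -0.99031703,  0.13609375,  0.29836986],
       [-0.99938333,  0.02414551, -0.02549419, -0.03237749],
       [ 0.02196128, -0.13670832, -0.99036788,  1.30287809],
       [ 0.        ,  0.        ,  0.        ,  1.        ]])}
{'time': 0.1, 'joints': array([ 1.20894583e+00,  2.21172706e-01,  1.52750107e+00,  2.91594114e-05,
        1.39467599e+00, -1.26102494e-01]), 'joint_vel': array([ 7.55203463e-05, -1.65021221e-04, -4.46021247e-03,  1.04939726e-03,
        7.40556902e-04,  1.60422711e-03]), 'tau': array([ 1.14281062e-03, -4.98256767e+01, -3.90543008e+01, -3.38030586e-04,
        5.81360771e-03,  4.76912163e-06]), 'tcp_pos': array([0.14576962, 0.60716667, 0.20629058]), 'tool_rot': array([[-9.72338623e-01,  2.33574787e-01, -6.48877582e-04],
       [ 2.33575555e-01,  9.72337284e-01, -1.63316700e-03],
       [ 2.49461233e-04, -1.73955329e-03, -9.99998456e-01]]), 'wrist_force': array([ 0.565331  , -1.24046467,  0.25170349]), 'moment': array([0.01459204, 0.02653313, 0.00186905]), 'grip_width': 0.08532003540216523}
```

View pics/scene0.png

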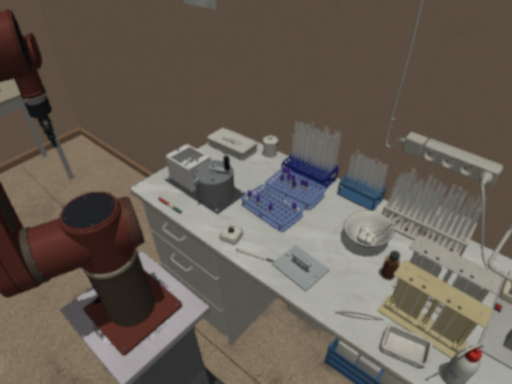

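View pics/top0.png

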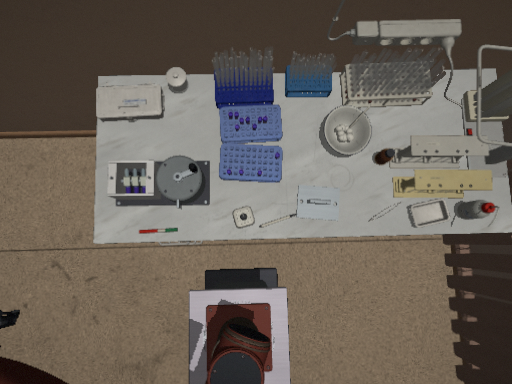

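The top view shows the guard near (318,202), the mixer with its drum box at (132,178) and gearbox at (179,179), the crank grip at about (192,168), and the timer at (243,216). The amber bottle is near (383,157). I'll zoom in for detail.

Run:
```python
import cv2,numpy as np
t=cv2.imread("pics/top0.png")
a=cv2.resize(t[150:215,100:220],None,fx=6,fy=6,interpolation=cv2.INTER_CUBIC)
cv2.imwrite("pics/zm.png",a)
b=cv2.resize(t[175:230,285:355],None,fx=8,fy=8,interpolation=cv2.INTER_CUBIC)
cv2.imwrite("pics/zg.png",b)
t=cv2.imread("pics/scene0.png")
cv2.imwrite("pics/zs.png",cv2.resize(t[135:215,155:255],None,fx=7,fy=7,interpolation=cv2.INTER_CUBIC))
```

```text
(no output)
```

View pics/zm.png

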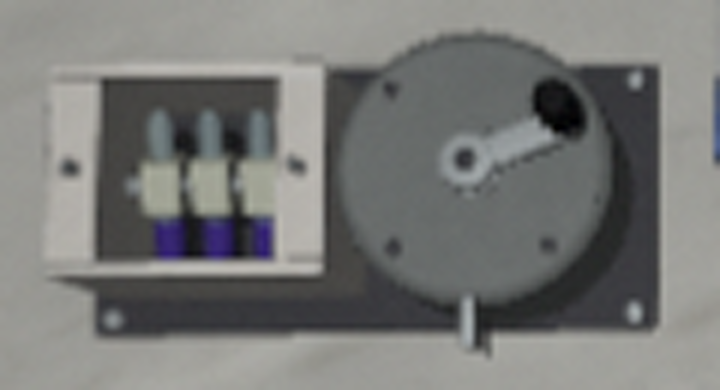

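View pics/zg.png

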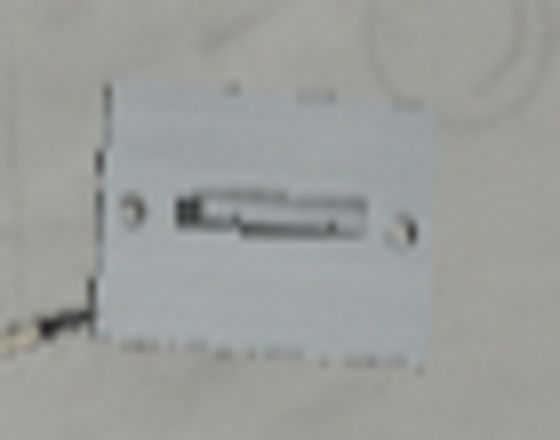

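View pics/zs.png

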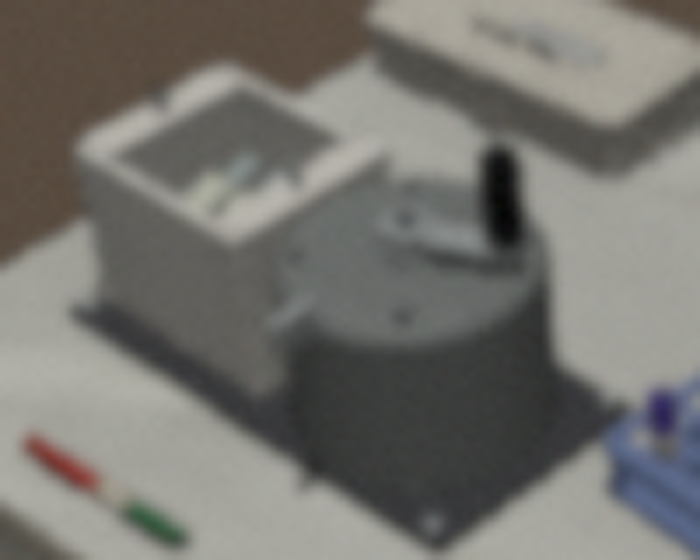

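```bash
cat > h.py <<'E'
import cv2,numpy as np
from plant import robot,get_image,camera_model
def K(n):
    m=camera_model(n); f=192/np.tan(np.radians(m['fov_y']/2))
    return np.array([[f,0,m['cx']],[0,f,m['cy']],[0,0,1.]]),np.array([m['k1'],0,0,0.]),m['cam_to_world']
def rays(n,p):
    k,d,T=K(n); u=cv2.undistortPoints(np.array(p,float).reshape(-1,1,2),k,d).reshape(-1,2)
    return T[:3,3],np.c_[u,np.ones(len(u))]@T[:3,:3].T
def plane(n,p,z):
    o,r=rays(n,p); return (o+r*((z-o[2])/r[:,2])[:,None])[:,:2]
def proj(n,P):
    k,d,T=K(n); R=T[:3,:3].T
    return cv2.projectPoints(np.array(P,float).reshape(-1,1,3),cv2.Rodrigues(R)[0],-R@T[:3,3],k,d)[0].reshape(-1,2)
def snap(n,tag):
    im=get_image(n)[:,:,::-1].copy(); cv2.imwrite(f"pics/{n}{tag}.png",im); return im
def tri(p1,n1,p2,n2):
    o1,r1=rays(n1,[p1]);o2,r2=rays(n2,[p2]); A=np.c_[r1[0],-r2[0]]; s=np.linalg.lstsq(A,o2-o1,rcond=None)[0]
    a=o1+s[0]*r1[0];b=o2+s[1]*r2[0]; return (a+b)/2,np.linalg.norm(a-b)
E
python3 - <<'E'
import cv2,numpy as np
from h import *
for n in("top","scene"):
    im=cv2.imread(f"pics/{n}0.png")
    for P in [(0,0,0),]: print(n,proj(n,[P]))
im=cv2.imread("pics/top0.png")
hsv=cv2.cvtColor(im,cv2.COLOR_BGR2HSV)
np.set_printoptions(linewidth=250)
print(hsv[195,295:345].tolist()); print(im[178:182:2,100:160].tolist())
s=cv2.cvtColor(cv2.imread("pics/scene0.png"),cv2.COLOR_BGR2HSV)
print(s[265,265:340].tolist())
E
```

```text
top [[237.88001829 336.54577354]]
scene [[133.22829885 308.26690537]]
[[30, 8, 163], [42, 8, 158], [60, 3, 88], [94, 12, 166], [94, 12, 166], [98, 12, 167], [94, 12, 166], [95, 9, 165], [94, 11, 164], [97, 14, 167], [97, 14, 166], [99, 11, 163], [99, 11, 164], [103, 11, 162], [95, 9, 162], [99, 11, 162], [94, 11, 161], [99, 11, 162], [101, 13, 163], [98, 12, 164], [101, 12, 164], [98, 13, 162], [98, 12, 164], [99, 11, 163], [94, 11, 162], [94, 13, 163], [99, 11, 163], [98, 13, 163], [90, 9, 163], [90, 11, 163], [94, 11, 163], [94, 11, 163], [94, 11, 163], [94, 11, 163], [98, 13, 163], [98, 13, 163], [101, 13, 163], [95, 9, 162], [94, 13, 161], [94, 11, 162], [93, 14, 161], [103, 11, 162], [94, 11, 159], [95, 10, 159], [85, 10, 159], [30, 10, 158], [36, 8, 157], [30, 11, 157], [30, 8, 157], [30, 6, 157]]
[[[149, 153, 153], [148, 151, 153], [148, 152, 153], [148, 154, 154], [148, 153, 154], [147, 152, 152], [148, 153, 153], [142, 147, 147], [153, 158, 159], [149, 153, 155], [108, 109, 109], [76, 75, 73], [81, 82, 81], [136, 140, 141], [172, 178, 179], [150, 154, 156], [89, 91, 94], [65
[... 2053 characters left out ...]
 147], [80, 5, 146], [83, 7, 145], [75, 7, 146], [83, 7, 144], [83, 8, 136], [83, 8, 123], [75, 5, 102], [100, 9, 84], [70, 10, 77], [75, 7, 77], [105, 6, 83], [90, 9, 89], [80, 8, 90], [80, 8, 90], [80, 8, 90], [75, 5, 94], [75, 9, 108], [90, 9, 119], [75, 9, 120], [70, 6, 120], [83, 8, 130], [83, 7, 140], [78, 9, 145], [84, 9, 146], [72, 9, 146], [83, 7, 145], [75, 7, 146], [83, 7, 146], [84, 9, 146], [75, 7, 145], [78, 9, 145], [75, 7, 146], [50, 5, 150], [42, 8, 154], [30, 8, 157], [30, 11, 162], [30, 11, 165], [34, 12, 167], [30, 12, 168], [30, 11, 167], [30, 12, 167], [26, 12, 167], [26, 11, 168], [34, 12, 168], [34, 12, 167], [30, 12, 167], [30, 11, 167], [26, 11, 169], [30, 11, 167]]
```

```bash
cat > m.py <<'E'
from h import *
U=8
def up(im,box):
    x0,y0,x1,y1=box
    return cv2.resize(im[y0:y1,x0:x1].astype(np.float32),None,fx=U,fy=U,interpolation=cv2.INTER_LINEAR)
def cont(mask,box):
    m=(mask.astype(np.uint8))
    c,_=cv2.findContours(m,cv2.RETR_EXTERNAL,cv2.CHAIN_APPROX_NONE); c=max(c,key=cv2.contourArea).reshape(-1,2).astype(float)
    return (c+.5)/U-.5+np.array(box[:2])
def rect(c):
    (x,y),(w,h),a=cv2.minAreaRect((c*1000).astype(np.float32)); return np.array([x,y,w,h,a])
E
python3 - <<'E'
from m import *
np.set_printoptions(precision=4,suppress=True)
bx={"top":(285,175,355,230),"scene":(262,238,340,295)}
for n in bx:
    im=cv2.GaussianBlur(cv2.imread(f"pics/{n}0.png").astype(np.float32),(0,0),.7)
    d=up(im[:,:,0]-im[:,:,2],bx[n]); 
    m=cv2.morphologyEx((d>-2.0).astype(np.uint8),cv2.MORPH_OPEN,np.ones((17,17)))
    cv2.imwrite(f"pics/gm_{n}.png",m*255)
    c=cont(m,bx[n])
    p=plane(n,c,.006 ); print(n,"guard",rect(p))
    mo=cv2.moments((p*1000).astype(np.float32).reshape(-1,1,2)); print("  area centroid",mo['m10']/mo['m00'],mo['m01']/mo['m00'],mo['m00'])
# mixer rim
n="top";im=cv2.imread("pics/top0.png").astype(np.float32);g=im.mean(2)
b=(103,155,158,202); u=up(g,b); 
m=cv2.morphologyEx((u>161).astype(np.uint8),cv2.MORPH_OPEN,np.ones((5,5))); cv2.imwrite("pics/rim.png",m*255)
p=plane(n,cont(m,b),.115); print("rim",rect(p))
for bb in[(106,172,117,184),(144,172,154,184)]:
    s=g[bb[1]:bb[3],bb[0]:bb[2]]; w=np.clip(150-s,0,None); print(s.astype(int))
E
```

```text
top guard [ 423.5297 -276.5463  146.4001  115.9162   83.7994]
  area centroid 423.6205780671101 -276.88914741431114 16465.6974403949
scene guard [ 423.5453 -272.9056  144.5014  112.7636   83.5442]
  area centroid 423.03987373983836 -274.0709744819099 15595.675543291029
rim [504.2908 311.5495 110.9317 128.7655   0.1494]
[[152 146 157 172 173 174 174 175 175 160 116]
 [152 145 158 173 174 174 173 174 173 155 106]
 [151 138 151 173 173 174 172 173 174 154 103]
 [153 137 149 174 168 165 171 173 173 153 101]
 [151 143 154 170 146 127 149 165 174 152  98]
 [150 146 156 157 115  74  95 145 175 154  92]
 [151 145 156 152 108  74  81 139 176 153  91]
 [151 149 158 162 145 130 134 158 178 150  84]
 [151 154 164 169 172 174 175 175 177 148  76]
 [150 155 165 172 173 174 176 174 177 147  73]
 [149 152 164 174 175 175 174 174 176 145  71]
 [150 152 165 174 172 174 175 175 177 145  70]]
[[ 97  82 142 174 175 177 176 177 178 164]
 [101  82 139 174 175 175 177 178 177 163]
 [100  89 140 174 177 175 176 176 178 163]
 [107 102 146 170 154 167 175 176 176 162]
 [124 126 148 151 116 128 150 175 176 162]
 [148 151 149 145  99  75 100 165 177 164]
 [159 160 158 163 124 106 109 164 179 163]
 [159 163 166 172 171 155 153 178 180 162]
 [158 165 176 174 176 177 178 179 178 161]
 [158 162 178 175 176 179 178 178 178 160]
 [157 164 176 176 177 176 176 177 178 159]
 [157 160 176 177 176 176 178 178 177 160]]
```

View pics/rim.png

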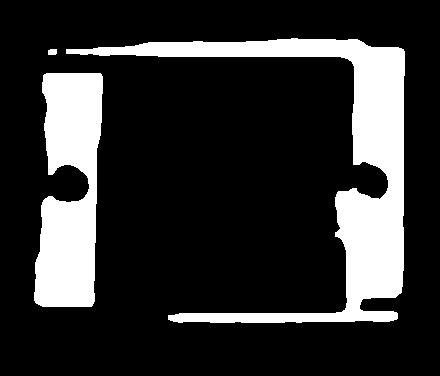

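View pics/gm_top.png

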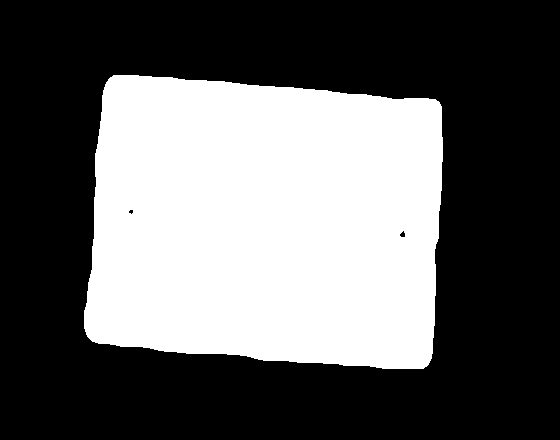

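View pics/gm_scene.png

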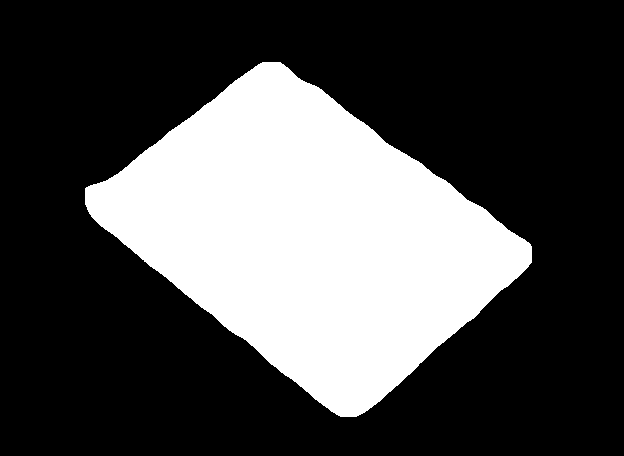

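Run:
```python
from m import *
np.set_printoptions(precision=4,suppress=True)
def dark(n,c,r=4,frac=.25):
    g=cv2.imread(f"pics/{n}0.png").astype(float).mean(2); x,y=map(int,np.round(c))
    s=g[y-r:y+r+1,x-r:x+r+1]; ref=np.median(s[s>np.median(s)-1e-9]); ref=np.percentile(s,70)
    yy,xx=np.mgrid[y-r:y+r+1,x-r:x+r+1]
    # limit to disc
    w=np.clip(ref-8-s,0,None)*(np.hypot(xx-c[0],yy-c[1])<3.2); return np.array([(w*xx).sum(),(w*yy).sum()])/w.sum(),w.sum(),s.astype(int)
P={}
for nm,n,c in [("pL","top",(111.3,177.6)),("pR","top",(149.1,177.3)),("hL","top",(301.2,201)),("hR","top",(334.8,203.5)),
  ("pL","scene",(155+160/7,135+97/7)),("pR","scene",(155+295/7,135+175/7))]:
    q,w,s=dark(n,c); P[nm,n]=q; print(nm,n,q,w)
    if nm[0]=='h': print(s)
    print("   ",plane(n,[q],.122 if nm[0]=='p' else .006))
for k in("pL","pR"): print(k,tri(P[k,"top"],"top",P[k,"scene"],"scene"))
a=plane("top",[P["pL","top"],P["pR","top"]],.122); print("pins mean",a.mean(0),np.linalg.norm(a[0]-a[1]),np.degrees(np.arctan2(*(a[0]-a[1])[::1])))
a=plane("scene",[P["pL","scene"],P["pR","scene"]],.122); print("pins mean",a.mean(0),np.linalg.norm(a[0]-a[1]),np.degrees(np.arctan2(*(a[0]-a[1])[::1])))
a=plane("top",[P["hL","top"],P["hR","top"]],.005); print("holes",a.mean(0),np.linalg.norm(a[0]-a[1]),np.degrees(np.arctan2(*(a[0]-a[1]))))
t=cv2.imread("pics/scene0.png")
cv2.imwrite("pics/zgs.png",cv2.resize(t[240:295,265:340],None,fx=8,fy=8,interpolation=cv2.INTER_CUBIC))
# gearbox circle & base
im=cv2.imread("pics/top0.png").astype(np.float32);b=(150,152,214,214)
u=up(im.mean(2),b); cv2.imwrite("pics/gb.png",u)
```

```text
pL top [111.1646 177.5725] 684.6666666666665
    [[0.5035 0.3715]]
pR top [148.7128 177.1337] 623.3333333333334
    [[0.5022 0.2585]]
hL top [301.4106 200.673 ] 371.0000000000001
[[144 164 164 163 164 162 162 162 164]
 [139 163 164 163 159 162 163 164 164]
 [102 163 163 142 128 143 163 163 164]
 [102 163 159 123 113 101 155 164 165]
 [110 163 162 152 150  90 143 163 164]
 [120 165 164 147 140 113 156 163 161]
 [121 164 165 155 139 148 165 164 166]
 [122 165 165 163 163 163 164 166 167]
 [136 164 163 165 164 165 163 165 163]]
    [[ 0.4302 -0.2222]]
hR top [335.554  203.3816] 290.00000000000017
[[160 160 159 159 158 158 157 158 158]
 [163 161 160 152 145 155 159 156 156]
 [164 163 163 146 127 128 161 161 157]
 [162 161 157 157 140  80 155 162 158]
 [162 160 143 153 155  75 151 160 159]
 [161 162 146 146 152 124 160 160 158]
 [160 161 161 153 151 159 159 158 158]
 [161 161 160 161 161 160 158 159 157]
 [164 163 162 163 161 161 162 162 156]]
    [[ 0.4182 -0.3365]]
pL scene [177.0462 147.428 ] 742.9999999999998
    [[0.5107 0.3856]]
pR scene [196.509  158.4165] 424.9999999999998
    [[0.5082 0.2686]]
pL (array([0.5003, 0.3679, 0.1346]), np.float64(0.0025242413265159484))
pR (array([0.4999, 0.2565, 0.1318]), np.float64(0.0014575930717083132))
pins mean [0.5028 0.315 ] 0.11301149211028459 0.6559439840733845
pins mean [0.5095 0.3271] 0.11704476131678736 1.229766935347382
holes [ 0.4243 -0.2795] 0.11504644728533031 5.98178186641561[ WARN:0@0.672] global loadsave.cpp:1063 imwrite_ Unsupported depth image for selected encoder is fallbacked to CV_8U.
```

View pics/gb.png

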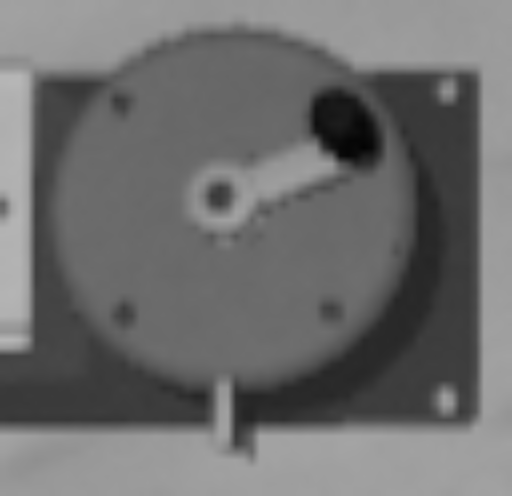

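View pics/zgs.png

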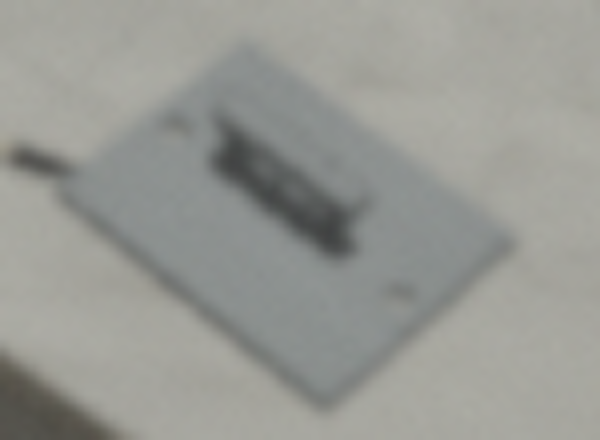

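Run:
```python
from m import *
np.set_printoptions(precision=4,suppress=True,linewidth=200)
g=cv2.imread("pics/top0.png").astype(float).mean(2)
for c in(110,112,148,150,152): print(c,g[156:166,c].astype(int),g[190:204,c].astype(int))
for r in (163,168,172,182,186,190): print(r,g[r,104:112].astype(int),g[r,150:157].astype(int))
# gearbox circle: edge points
from scipy.optimize import least_squares
gb=cv2.GaussianBlur(g,(0,0),.6)
c0=np.array([177.8,178.0]); pts=[]
for th in np.radians(np.r_[100:260:5]):   # image dirs left; 
    pass
b=(150,152,214,214)
```

```text
110 [148 148 150 150 153 163 147 142 170 171] [173 174 174 160 151 149  96 128 148 147 148 149 151 151]
112 [147 150 151 150 153 166 148 142 172 172] [175 174 174 160 155 151  79 104 142 148 150 151 150 148]
148 [159 157 154 152 163 182 181 175 174 174] [177 177 158 149 181 150  64  71  70  65  57  57  57  60]
150 [159 158 158 140 149 181 180 177 175 176] [177 177 156 148 183 154  65  69  70  65  58  57  57  58]
152 [158 158 157 140 150 181 181 178 177 176] [176 175 155 145 178 145  67  70  69  63  58  56  57  59]
163 [147 146 147 148 152 148 142 143] [177 177 178 167  90  71  69]
168 [154 153 152 140 152 174 171 171] [174 175 177 164  82  68  69]
172 [150 151 152 146 157 172 173 174] [176 177 178 164  74  66  70]
182 [150 149 149 152 164 174 175 175] [176 177 178 159  62  68  74]
186 [150 149 150 155 168 171 174 173] [177 177 178 162  61  68  65]
190 [151 151 150 163 171 173 173 174] [177 177 176 158  68  68  68]
```

Run:
```python
from m import *
np.set_printoptions(precision=4,suppress=True,linewidth=200)
p=plane("top",[(151,159.9),(151,195.4),(111,195.6),(107.9,172),(153.35,172),(107.3,186),(153.3,186)],.115); print(p)
print("xmid",(p[0,0]+p[1,0])/2,"ymid",(p[3,1]+p[4,1])/2,(p[5,1]+p[6,1])/2, "w",p[0,0]-p[1,0],p[3,1]-p[4,1],p[5,1]-p[6,1])
# crank hub, tab end, gearbox screws
f=lambda X,Y:((X+.5)/8-.5+150,(Y+.5)/8-.5+152)
print("hub z.132",plane("top",[f(219,196)],.134))
print("tab",plane("top",[f(224,380),f(224,450)],.114))
print("base corner R top/bottom",plane("top",[f(479,75),f(475,424)],.008))
print("bolts",plane("top",[f(447,91),f(445,401)],.012))
sc=plane("top",[f(121,102),f(124,314),f(331,311),f(0,0)],.115);print("screws",sc)
print("disc L,R,top",plane("top",[f(52,200),f(414,200),f(238,30)],.114))
print("grip top",plane("top",[f(345,110)],.187), "mean",plane("top",[f(345,125)],.16))
```

```text
[[0.5572 0.2537]
 [0.4468 0.2528]
 [0.4492 0.3731]
 [0.5222 0.3841]
 [0.5191 0.2462]
 [0.479  0.3849]
 [0.4756 0.246 ]]
xmid 0.5019800162268866 ymid 0.3151553288319138 0.31546767545124577 w 0.11034864383367482 0.13789474894665357 0.13887468270536682
hub z.132 [[0.5014 0.1709]]
tab [[0.4337 0.1725]
 [0.4069 0.1725]]
base corner R top/bottom [[0.5725 0.0836]
 [0.4247 0.087 ]]
bolts [[0.5651 0.0967]
 [0.4342 0.0989]]
screws [[0.5424 0.2117]
 [0.4599 0.2103]
 [0.4591 0.1316]
 [0.5836 0.2583]]
disc L,R,top [[0.5048 0.2381]
 [0.5016 0.0997]
 [0.57   0.167 ]]
grip top [[0.5228 0.1162]] mean [[0.5225 0.1198]]
```

Request:
{"op": "move_arm", "data": {
  "deltas": "0 0 -5 .035 -.02 .02 -1; 0 0 -10 .075 -.045 .04 -1; 0 0 -15 .11 -.075 .044 -1; 0 0 -20 .145 -.11 .044 -1; 0 0 -25 .175 -.145 .044 -1; 0 0 -30 .2 -.185 .044 -1; 0 0 -35 .22 -.228 .044 -1; 0 0 -40 .235 -.27 .044 -1"
}}

```text
time: 0.9
tcp_pos: [0.3815, 0.3351, 0.2498]
tool_rot: [[-0.591, 0.806, -0.002], [0.806, 0.591, -0.002], [-0.0, -0.002, -1.0]]
wrist_force: [0.1, 0.2, 1.0]
grip_width: 0.0852
```

Run:
```python
from m import *
np.set_printoptions(precision=4,suppress=True)
f=lambda X,Y:((X+.5)/8-.5+285,(Y+.5)/8-.5+175)
print(plane("top",[f(200,203),f(366,215),f(283,209)],.045), plane("top",[f(132,211),f(402,232)],.006))
f=lambda X,Y:((X+.5)/8-.5+265,(Y+.5)/8-.5+240)
print("scene corners",plane("scene",[f(245,45),f(70,185),f(325,400),f(512,242)],.006), plane("scene",[f(178,124),f(403,291)],.006))
```

```text
[[ 0.4279 -0.2432]
 [ 0.4214 -0.3106]
 [ 0.4247 -0.2769]] [[ 0.4293 -0.221 ]
 [ 0.4176 -0.334 ]]
scene corners [[ 0.4831 -0.2121]
 [ 0.3816 -0.2025]
 [ 0.3633 -0.3355]
 [ 0.4672 -0.3493]] [[ 0.4327 -0.2162]
 [ 0.4218 -0.3301]]
```

Request:
{"op": "move_arm", "data": {
  "deltas": "0 0 -5 .005 -.043 0 -1; 0 0 -10 .01 -.088 0 -1; 0 0 -15 .015 -.133 0 -1; 0 0 -20 .02 -.178 0 -1; 0 0 -26 .025 -.223 0 -1; 0 0 -32 .03 -.268 0 -1; 0 0 -38 .035 -.313 0 -1; 0 0 -42.2 .04 -.36 0 -1"
}}

```text
time: 1.7
tcp_pos: [0.4211, -0.0265, 0.2496]
tool_rot: [[0.107, 0.994, -0.002], [0.994, -0.107, 0.0], [0.0, -0.002, -1.0]]
wrist_force: [1.4, -0.5, -0.3]
grip_width: 0.0848
```

Request:
{"op": "move_arm", "data": {
  "deltas": "0 0 0 .0005 -.045 0 -1; 0 0 0 .001 -.09 -.01 -1; 0 0 0 .0015 -.135 -.04 -1; 0 0 0 .002 -.18 -.08 -1; 0 0 0 .003 -.22 -.12 -1; 0 0 0 .0034 -.25 -.16 -1; 0 0 0 .0034 -.25 -.17 -1; 0 0 0 .0034 -.25 -.17 -1"
}}

```text
time: 2.5
tcp_pos: [0.4212, -0.2757, 0.075]
tool_rot: [[0.11, 0.994, -0.009], [0.994, -0.11, 0.006], [0.005, -0.01, -1.0]]
wrist_force: [0.3, 0.4, 0.1]
grip_width: 0.0855
```

Run:
```python
from m import *
s=robot.sense(); print(s['tcp_pos'])
for n,b in(("top",(275,165,365,240)),("scene",(245,225,345,300))):
    im=snap(n,"1"); x0,y0,x1,y1=b
    cv2.imwrite(f"pics/z1{n}.png",cv2.resize(im[y0:y1,x0:x1],None,fx=7,fy=7,interpolation=cv2.INTER_CUBIC))
    print(n,proj(n,[s['tcp_pos']]))
```

```text
[ 0.42123273 -0.27566893  0.07495556]
top [[321.38637601 200.78029414]]
scene [[301.60867059 252.17719441]]
```

View pics/z1top.png

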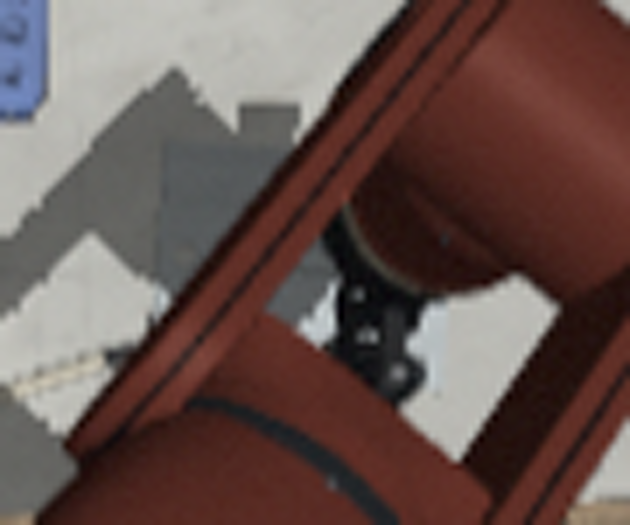

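View pics/z1scene.png

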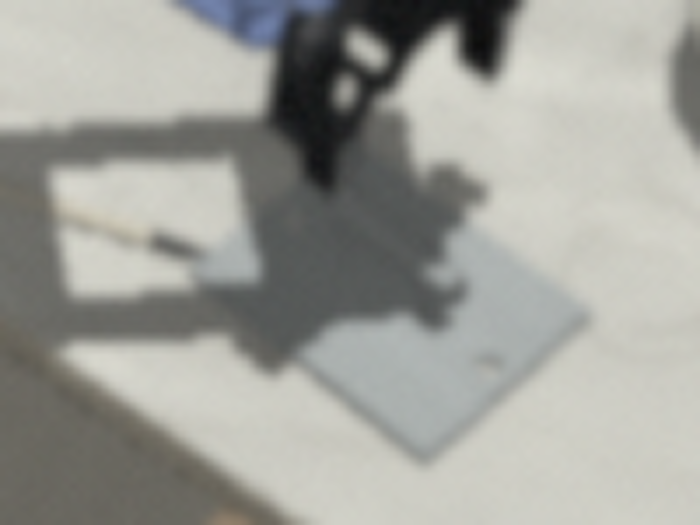

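Request:
{"op": "move_arm", "data": {
  "deltas": "-.3 -.5 .2 .002 -.0005 -.01 -1; -.3 -.5 .2 .0033 -.001 -.022 -1; -.3 -.5 .2 .0033 -.001 -.034 -1; -.3 -.5 .2 .0033 -.001 -.044 -1; -.3 -.5 .2 .0033 -.001 -.050 -1; -.3 -.5 .2 .0033 -.001 -.053 -1; -.3 -.5 .2 .0033 -.001 -.053 -1; -.3 -.5 .2 .0033 -.001 -.053 -1"
}}

```text
time: 3.4
tcp_pos: [0.4275, -0.2772, 0.0265]
tool_rot: [[0.104, 0.995, 0.005], [0.995, -0.104, -0.003], [-0.003, 0.006, -1.0]]
wrist_force: [-0.1, 0.6, -0.4]
grip_width: 0.0851
```

Run:
```python
from m import *
s=robot.sense(); print(s['tcp_pos'],s['tool_rot'],s['wrist_force'])
```

```text
[ 0.42752524 -0.27720982  0.02652666] [[ 0.10441706  0.99451868  0.00544706]
 [ 0.9945294  -0.10439913 -0.00347893]
 [-0.00289119  0.00578053 -0.99997911]] [-0.10682199  0.60112598 -0.41876421]
```

Request:
{"op": "move_arm", "data": {
  "deltas": ".2 .3 0 -.002 .0003 -.003 -1; .2 .3 0 -.003 .0003 -.0055 -1; .2 .3 0 -.003 .0003 -.0055 -1; .2 .3 0 -.003 .0003 -.0055 0.2; .2 .3 0 -.003 .0003 -.0055 0.6; .2 .3 0 -.003 .0003 -.0055 1; .2 .3 0 -.003 .0003 -.0055 1; .2 .3 0 -.003 .0003 -.0055 1",
  "squeeze": 60
}}

```text
time: 4.2
tcp_pos: [0.4246, -0.2769, 0.0211]
tool_rot: [[0.104, 0.995, 0.0], [0.995, -0.104, -0.0], [-0.0, 0.0, -1.0]]
wrist_force: [-0.2, 0.7, 5.6]
grip_width: 0.0123
```

Run:
```python
from m import *
s=robot.sense(); print(s['tcp_pos'],s['tool_rot'],s['wrist_force'],s['grip_width'])
```

```text
[ 0.42461764 -0.2769206   0.02112929] [[ 1.04452742e-01  9.94529783e-01  3.69013884e-04]
 [ 9.94529851e-01 -1.04452730e-01 -5.27168764e-05]
 [-1.38839961e-05  3.72501745e-04 -9.99999931e-01]] [-0.18098215  0.703344    5.63042205] 0.012340599719432853
```

Request:
{"op": "move_arm", "data": {
  "deltas": "0 0 0 0 0 .005 1; 0 0 0 0 0 .015 1; 0 0 0 0 0 .03 1; 0 0 0 0 0 .05 1; 0 0 0 0 0 .08 1; 0 0 0 0 0 .11 1; 0 0 0 0 0 .14 1; 0 0 0 0 0 .16 1"
}}

```text
time: 5.0
tcp_pos: [0.4254, -0.2776, 0.1847]
tool_rot: [[0.104, 0.995, 0.003], [0.995, -0.104, -0.003], [-0.002, 0.003, -1.0]]
wrist_force: [-0.6, -1.2, -0.0]
grip_width: -0.0002
```

Run:
```python
from m import *
s=robot.sense(); print(s['tcp_pos'],s['tool_rot'],s['wrist_force'],s['moment'],s['grip_width'])
for n,b in(("scene",(245,185,365,275)),):
    im=snap(n,"2"); x0,y0,x1,y1=b
    cv2.imwrite(f"pics/z2{n}.png",cv2.resize(im[y0:y1,x0:x1],None,fx=6,fy=6,interpolation=cv2.INTER_CUBIC))
    print(n,proj(n,[s['tcp_pos']]))
```

```text
[ 0.42538246 -0.27759792  0.18468301] [[ 0.10435317  0.9945352   0.00318746]
 [ 0.99453766 -0.10434496 -0.00263965]
 [-0.00229263  0.0034455  -0.99999144]] [-0.64660726 -1.20411238 -0.0383989 ] [ 0.03450291 -0.00741483 -0.05226756] -0.00015785951332081494
scene [[305.8242232  225.38304357]]
```

View pics/z2scene.png

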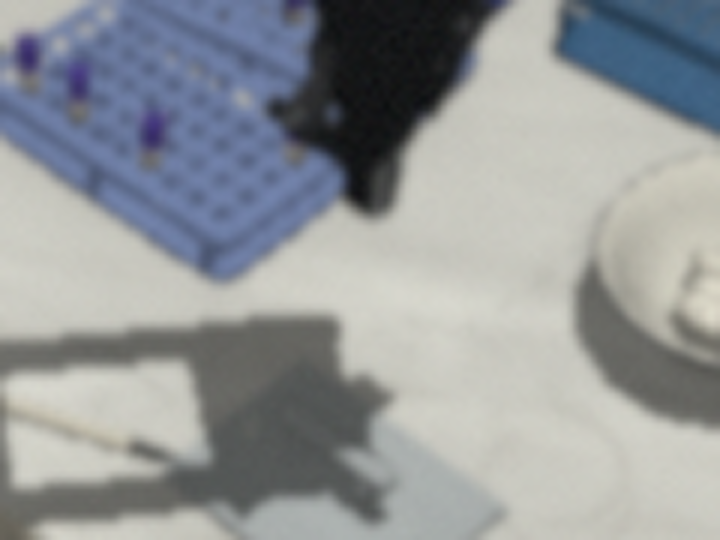

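Request:
{"op": "move_arm", "data": {
  "deltas": ".1 .15 0 -.0007 .0007 -.02 -1; .1 .15 0 -.0007 .0007 -.05 -1; .1 .15 0 -.0007 .0007 -.08 -1; .1 .15 0 -.0007 .0007 -.11 -1; .1 .15 0 -.0007 .0007 -.135 -1; .1 .15 0 -.0007 .0007 -.155 -1; .1 .15 0 -.0007 .0007 -.166 -1; .1 .15 0 -.0007 .0007 -.168 -1"
}}

```text
time: 5.85
tcp_pos: [0.4252, -0.2773, 0.0186]
tool_rot: [[0.104, 0.995, 0.002], [0.995, -0.104, -0.002], [-0.002, 0.002, -1.0]]
wrist_force: [-0.7, 0.3, 0.5]
grip_width: 0.0854
```

Request:
{"op": "move_arm", "data": {
  "deltas": "0 0 0 0 0 0 0.5; 0 0 0 0 0 0 0.7; 0 0 0 0 0 0 1; 0 0 0 0 0 0 1; 0 0 0 0 0 0 1; 0 0 0 0 0 0 1; 0 0 0 0 0 0 1; 0 0 0 0 0 0 1",
  "squeeze": 100
}}

```text
time: 6.65
tcp_pos: [0.4256, -0.2776, 0.0196]
tool_rot: [[0.104, 0.995, 0.003], [0.995, -0.104, -0.003], [-0.003, 0.003, -1.0]]
wrist_force: [-0.7, 0.1, 5.1]
grip_width: 0.0075
```

Run:
```python
from m import *
s=robot.sense(); print(s['tcp_pos'],s['tool_rot'],s['wrist_force'],s['moment'],s['grip_width'])
for n,b in(("scene",(245,215,345,295)),):
    im=snap(n,"3"); x0,y0,x1,y1=b
    cv2.imwrite(f"pics/z3{n}.png",cv2.resize(im[y0:y1,x0:x1]*1.0,None,fx=7,fy=7,interpolation=cv2.INTER_CUBIC).clip(0,127)*2)
```

```text
[ 0.42555615 -0.27761579  0.01959213] [[ 0.10423919  0.99454853  0.00272362]
 [ 0.99454889 -0.10423131 -0.00288874]
 [-0.0025891   0.00300989 -0.99999212]] [-0.72774853  0.11290237  5.08092724] [0.20105735 0.28042396 0.05755257] 0.0075395259330905484[ WARN:0@1.165] global loadsave.cpp:1063 imwrite_ Unsupported depth image for selected encoder is fallbacked to CV_8U.
```

View pics/z3scene.png

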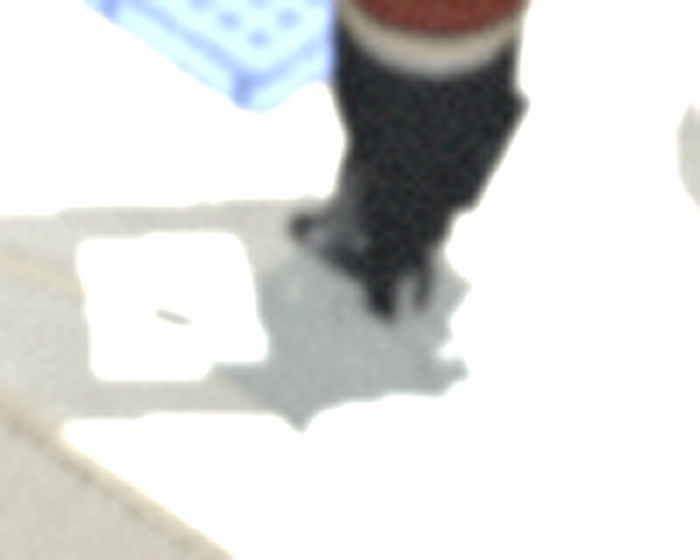

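Run:
```python
from m import *
im=cv2.imread("pics/scene3.png").astype(float)
x0,y0,x1,y1=(270,238,325,282)
z=cv2.resize(im[y0:y1,x0:x1],None,fx=13,fy=13,interpolation=cv2.INTER_CUBIC)
cv2.imwrite("pics/z3b.png",((z-10)*2.6).clip(0,255).astype(np.uint8))
P=[]
R=robot.sense()['tool_rot']
g=np.array([.4245,-.2768,0]); a=np.radians(-6)
ex=np.array([np.cos(a),np.sin(a),0]);ey=np.array([-np.sin(a),np.cos(a),0])
for y in(-.035,.035):
  for z in (.045,): print(y,(proj("scene",[g+ey*y+[0,0,z]])-[x0,y0])*13)
print("tcp",(proj("scene",[robot.sense()['tcp_pos']])-[x0,y0])*13)
```

```text
-0.035 [[530.41111156 349.13033511]]
0.035 [[301.63081069 179.94055783]]
tcp [[412.00499966 331.70519276]]
```

View pics/z3b.png

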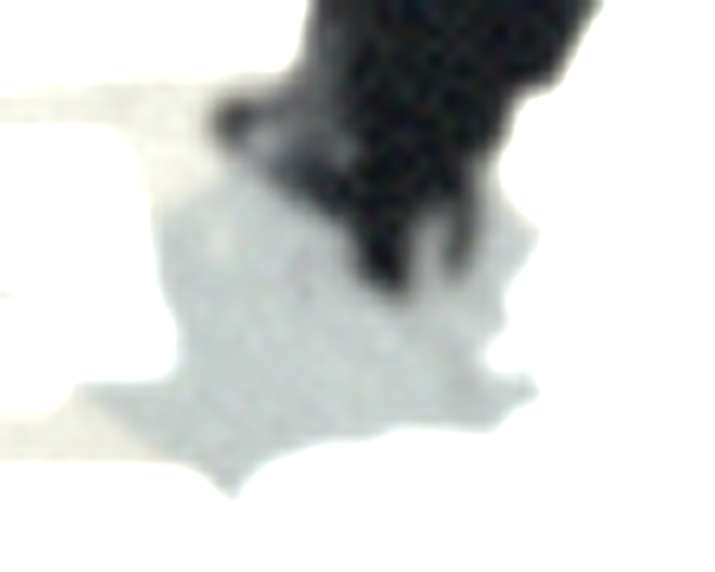

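Request:
{"op": "move_arm", "data": {
  "deltas": "0 0 0 0 0 0 0.3; 0 0 0 -.0008 .0007 0 0.3; -.1 .1 0 -.0008 .0007 -.004 0.3; -.1 .1 0 -.0008 .0007 -.008 0.3; -.1 .1 0 -.0008 .0007 -.009 0.3; -.1 .1 0 -.0008 .0007 -.009 0.3; -.1 .1 0 -.0008 .0007 -.009 0.3; -.1 .1 0 -.0008 .0007 -.009 0.3"
}}

```text
time: 7.5
tcp_pos: [0.4248, -0.277, 0.0107]
tool_rot: [[0.104, 0.995, 0.001], [0.995, -0.104, -0.005], [-0.005, 0.002, -1.0]]
wrist_force: [0.0, -0.2, 0.8]
grip_width: 0.0295
```

Run:
```python
from m import *
s=robot.sense(); print(s['tcp_pos'],s['tool_rot'][:,2],s['wrist_force'],s['moment'],s['grip_width'])
```

```text
[ 0.42482296 -0.27697495  0.01066014] [ 0.00106424 -0.00468053 -0.99998848] [ 0.03170607 -0.20286954  0.80041038] [0.02522696 0.00076643 0.01158512] 0.029484070674717398
```

Request:
{"op": "move_arm", "data": {
  "deltas": "-.3 0 0 0 0 0 0.6; -.3 0 0 0 0 0 1; -.3 0 0 0 0 0 1; -.3 0 0 0 0 0 1; -.3 0 0 0 0 0 1; -.3 0 0 0 0 0 1; -.3 0 0 0 0 0 1; -.3 0 0 0 0 0 1",
  "squeeze": 60
}}

```text
time: 8.3
tcp_pos: [0.4251, -0.2772, 0.0111]
tool_rot: [[0.104, 0.995, 0.002], [0.994, -0.104, -0.01], [-0.01, 0.003, -1.0]]
wrist_force: [-0.7, 1.5, 5.6]
grip_width: 0.0122
```

Run:
```python
from m import *
s=robot.sense(); print(s['tcp_pos'],s['tool_rot'][:,2],s['wrist_force'],s['moment'],s['grip_width'])
im=snap("scene",4)
x0,y0,x1,y1=(270,238,325,282)
z=cv2.resize(im[y0:y1,x0:x1].astype(float),None,fx=13,fy=13,interpolation=cv2.INTER_CUBIC)
cv2.imwrite("pics/z4b.png",((z-10)*2.6).clip(0,255).astype(np.uint8))
```

```text
[ 0.42509627 -0.27717357  0.01106322] [ 0.00154907 -0.01027328 -0.99994603] [-0.72879121  1.54586921  5.61698546] [0.15509714 0.13236    0.00182663] 0.012174826085551014
```

View pics/z4b.png

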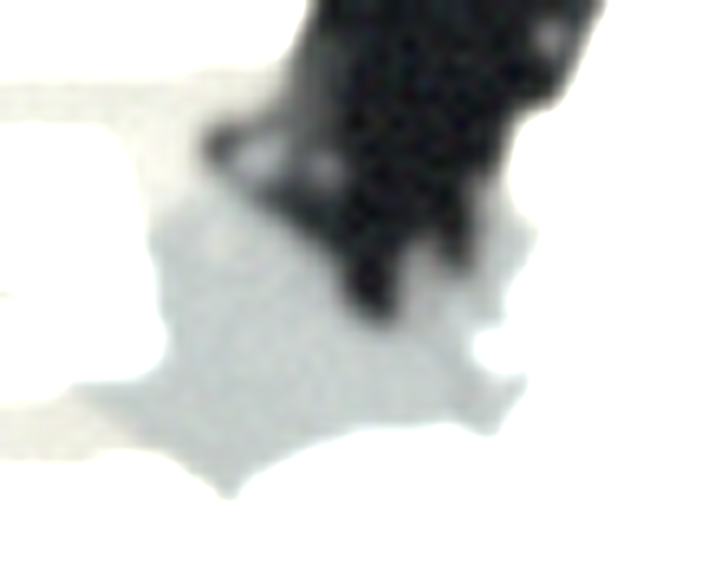

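Request:
{"op": "move_arm", "data": {
  "deltas": "0 0 0 0 0 0 1; .6 0 0 0 0 .001 1; .6 0 0 0 0 .003 1; .6 0 0 0 0 .006 1; .6 0 0 0 0 .01 1; .6 0 0 0 0 .015 1; .6 0 0 0 0 .02 1; .6 0 0 0 0 .02 1",
  "squeeze": 80
}}

```text
time: 9.15
tcp_pos: [0.4257, -0.2777, 0.0321]
tool_rot: [[0.104, 0.995, 0.003], [0.995, -0.104, -0.001], [-0.001, 0.003, -1.0]]
wrist_force: [0.3, -0.0, -1.7]
grip_width: 0.0112
```

Run:
```python
from m import *
s=robot.sense(); print(s['tcp_pos'],s['tool_rot'][:,2],s['wrist_force'],s['moment'],s['grip_width'])
im=snap("scene",5)
x0,y0,x1,y1=(245,215,345,295)
cv2.imwrite("pics/z5.png",cv2.resize(im[y0:y1,x0:x1],None,fx=7,fy=7,interpolation=cv2.INTER_CUBIC))
```

```text
[ 0.42574109 -0.27772597  0.03213861] [ 0.00295582 -0.00107198 -0.99999506] [ 0.27651229 -0.03063011 -1.70869907] [-0.09159128 -0.04469677 -0.01719794] 0.011191344201264462
```

View pics/z5.png

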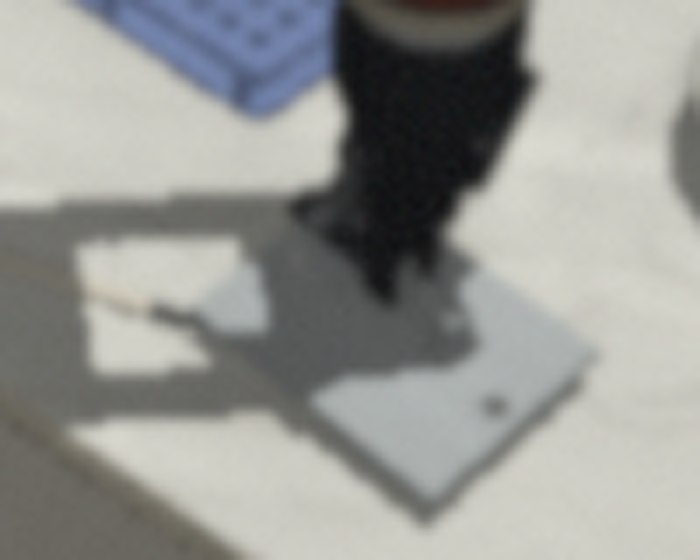

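Request:
{"op": "move_arm", "data": {
  "deltas": "0 .1 0 0 0 .012 1; 0 .1 0 0 0 .035 1; 0 .1 0 0 0 .065 1; 0 .1 0 0 0 .10 1; 0 .1 0 0 .01 .135 1; 0 .1 0 0.002 .03 .165 1; 0 .1 0 .005 .06 .185 1; 0 .1 0 .01 .095 .195 1"
}}

```text
time: 10.0
tcp_pos: [0.4363, -0.1828, 0.2302]
tool_rot: [[0.106, 0.994, 0.005], [0.994, -0.106, -0.003], [-0.003, 0.005, -1.0]]
wrist_force: [0.4, 0.1, -2.4]
grip_width: 0.0117
```

Request:
{"op": "move_arm", "data": {
  "deltas": "0 0 .5 .005 .037 0 1; 0 0 1 .01 .075 0 1; 0 0 1.5 .015 .115 0 1; 0 0 2 .02 .155 0 1; 0 0 2.5 .025 .195 0 1; 0 0 3 .03 .235 0 1; 0 0 4 .035 .275 0 1; 0 0 5 .04 .315 0 1"
}}

```text
time: 10.8
tcp_pos: [0.4762, 0.134, 0.2312]
tool_rot: [[0.018, 1.0, 0.006], [1.0, -0.018, -0.003], [-0.003, 0.006, -1.0]]
wrist_force: [0.8, -0.9, -1.3]
grip_width: 0.0117
```

Run:
```python
from m import *
s=robot.sense(); print(s['tcp_pos'],s['tool_rot'],s['wrist_force'],s['moment'],s['grip_width'])
```

```text
[0.47617753 0.13395292 0.23115025] [[ 0.01807293  0.99981974  0.00581895]
 [ 0.9998325  -0.01805574 -0.0029935 ]
 [-0.0028879   0.00587208 -0.99997859]] [ 0.82525361 -0.9010494  -1.27018146] [ 0.06283892 -0.07481065 -0.00954251] 0.011683690466165924
```

Request:
{"op": "move_arm", "data": {
  "deltas": ".1 .2 0 .005 .035 0 1; .1 .3 0 .012 .075 0 1; .1 .3 0 .018 .115 0 1; .1 .3 0 .023 .15 0 1; .1 .3 0 .026 .175 -.005 1; .1 .3 0 .026 .181 -.03 1; .1 .3 0 .026 .181 -.055 1; .1 .3 0 .026 .181 -.07 1"
}}

```text
time: 11.6
tcp_pos: [0.5008, 0.3149, 0.1593]
tool_rot: [[0.017, 1.0, -0.002], [1.0, -0.017, -0.003], [-0.003, -0.002, -1.0]]
wrist_force: [-0.5, 0.5, -2.6]
grip_width: 0.0114
```

Run:
```python
from m import *
np.set_printoptions(precision=4,suppress=True)
for n,b in(("top",(95,140,205,225)),("scene",(140,110,250,200))):
    im=snap(n,"6"); x0,y0,x1,y1=b
    cv2.imwrite(f"pics/z6{n}.png",cv2.resize(im[y0:y1,x0:x1],None,fx=6,fy=6,interpolation=cv2.INTER_CUBIC))
s=robot.sense(); print(s['tcp_pos'],s['tool_rot'],s['wrist_force'],s['moment'],s['grip_width'])
```

```text
[0.5002 0.3141 0.1585] [[ 0.0181  0.9998 -0.0043]
 [ 0.9998 -0.0181 -0.0035]
 [-0.0036 -0.0043 -1.    ]] [-0.4561 -0.6874 -2.3851] [-0.0209 -0.0003  0.0027] 0.011524910804628488
```

View pics/z6top.png

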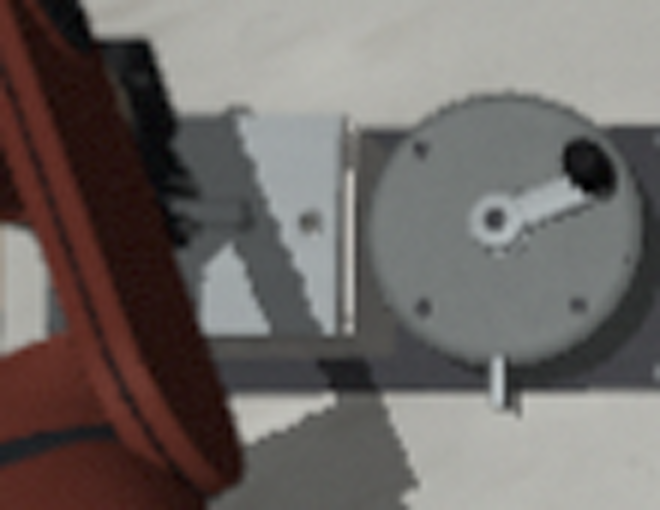

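View pics/z6scene.png

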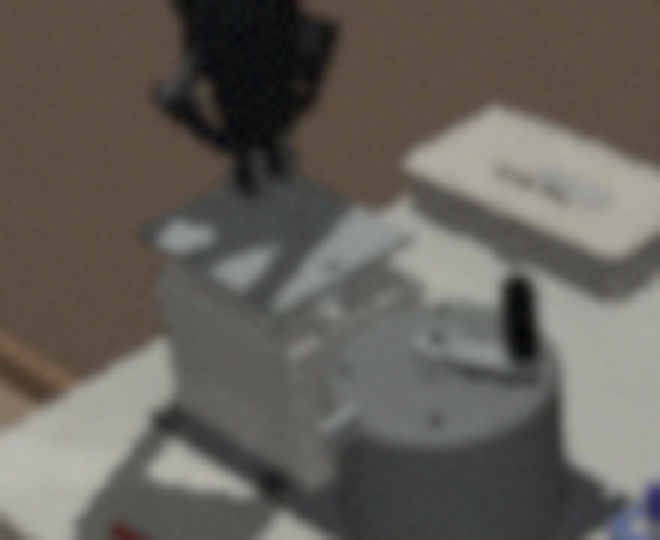

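Run:
```python
from m import *
np.set_printoptions(precision=4,suppress=True,linewidth=180)
im=cv2.imread("pics/top6.png").astype(float);g=im.mean(2)
print(g[170:184,140:158].astype(int))
for r in(160,165,170,180,185,190,193): print(r,g[r,146:160].astype(int),(im[r,146:160,0]-im[r,146:160,2]).astype(int))
for c in (138,142,146,148,150): print(c,g[155:165,c].astype(int), g[190:202,c].astype(int))
f=lambda X,Y:((X+.5)/6-.5+95,(Y+.5)/6-.5+140)
print("hole",f(310,221),plane("top",[f(310,221)],.1535))
```

```text
[[161 161 161 161 161 161 161 161 161 161 155 127 132 186  88  75  76  79]
 [163 163 161 162 161 162 162 161 161 161 154 120 134 184  87  77  78  88]
 [162 163 164 163 162 162 163 162 161 162 150 108 135 184  85  74  79 100]
 [163 162 161 163 162 162 162 161 162 162 151 109 134 181  79  76  79 104]
 [163 165 164 164 163 162 154 151 161 164 153 109 134 181  69  76  80 108]
 [146 165 166 166 158 136 121 123 143 165 155 111 133 181  71  78  87 111]
 [103 148 165 164 146  88  88 101 129 161 153 109 134 181  71  80  91 113]
 [ 85 113 163 161 144  93  93 101 130 159 152 106 135 182  72  78  96 113]
 [ 83 114 163 165 155 123 117 137 133 163 153 107 136 183  71  78  96 114]
 [ 83 113 163 163 159 153 151 168 158 163 151 103 135 183  72  80  95 113]
 [ 83 100 143 162 161 162 162 162 163 163 150  96 134 182  70  80  93 112]
 [ 82  83 103 144 164 165 165 164 165 163 151  95 134 181  72  77  88 109]
 [ 85  85  84 113 166 167 167 167 165 165 152  96 133 179  68  77  84 106]
 [ 85  86  85 115 166 166 166 167 165 166 153  97 133 177  73  77  82 103]]
160 [161 160 161 160 159 149 120 165 155 162 157 
[... 512 characters left out ...]
1 177  77  78  76  78  80  92] [ 4  8  6  7  6 -1 -5 -6 -2 -4 -3 -3 -2  1]
193 [ 83 101 144 164 149  83 106 139  77  77  78  78  79  79] [ 5  5  7  7  7 -1 -4 -7 -2 -4 -4 -4 -4 -4]
138 [176 177 176 171 165 162 161 162 164 164] [ 84 115 146 154 163 137  71  75  78  73  64  64]
142 [177 177 177 171 165 162 161 162 164 163] [84 84 84 83 83 78 73 76 79 73 65 65]
146 [178 178 177 171 163 161 162 162 163 162] [112 111 100  83  84  79  72  74  75  74  66  65]
148 [180 178 176 170 162 161 162 160 161 162] [165 164 164 144 111  98  72  75  73  61  31  44]
150 [180 177 176 170 162 159 160 156 156 156] [151 152 149 149 150 128  72  73  75  62  35  32]
hole (146.25, 176.41666666666666) [[0.4991 0.258 ]]
```

Run:
```python
from m import *
np.set_printoptions(precision=4,suppress=True,linewidth=180)
print(plane("top",[(142,158.4),(142,195.2),(150.3,180),(150.4,165),(150.3,190)],.1535))
g=cv2.imread("pics/top6.png").astype(float).mean(2)
# hole: half level circle centre
w=np.clip(155-g[173:180,144:150],0,None); yy,xx=np.mgrid[173:180,144:150]; print((w*xx).sum()/w.sum(),(w*yy).sum()/w.sum())
for z in(.1475,.15,.1535): print(z,plane("top",[(146.25,176.4),((w*xx).sum()/w.sum(),(w*yy).sum()/w.sum())],z))
print(proj("top",[[.5011,.2583,.115],[.5011,.2583,.131]]))
```

```text
[[0.5539 0.2711]
 [0.4432 0.2698]
 [0.488  0.246 ]
 [0.5333 0.2461]
 [0.4581 0.2457]]
146.16949152542372 176.52491011813044
0.1475 [[0.5002 0.2595]
 [0.4998 0.2597]]
0.15 [[0.4997 0.2589]
 [0.4994 0.2591]]
0.1535 [[0.4991 0.258 ]
 [0.4988 0.2582]]
[[149.3279 177.8617]
 [148.0301 177.001 ]]
```

Request:
{"op": "move_arm", "data": {
  "deltas": ".2 -.2 0 .0015 -.0002 -.002 1; .2 -.2 0 .003 -.0004 -.005 1; .2 -.2 0 .0032 -.0004 -.008 1; .2 -.2 0 .0032 -.0004 -.011 1; .2 -.2 0 .0032 -.0004 -.013 1; .2 -.2 0 .0032 -.0004 -.0135 1; .2 -.2 0 .0032 -.0004 -.0135 1; .2 -.2 0 .0032 -.0004 -.0135 1"
}}

```text
time: 12.5
tcp_pos: [0.5035, 0.3137, 0.1451]
tool_rot: [[0.018, 1.0, -0.001], [1.0, -0.018, 0.0], [0.0, -0.001, -1.0]]
wrist_force: [0.7, -1.0, -2.5]
grip_width: 0.0116
```

Run:
```python
from m import *
np.set_printoptions(precision=4,suppress=True,linewidth=180)
for n,b in(("top",(125,150,165,205)),("scene",(155,125,220,180))):
    im=snap(n,"7"); x0,y0,x1,y1=b
    cv2.imwrite(f"pics/z7{n}.png",cv2.resize(im[y0:y1,x0:x1],None,fx=10,fy=10,interpolation=cv2.INTER_CUBIC))
s=robot.sense(); print(s['tcp_pos'],s['tool_rot'],s['wrist_force'],s['moment'],s['grip_width'])
g=cv2.imread("pics/top7.png").astype(float).mean(2)
print(g[170:184,140:158].astype(int))
```

```text
[0.5035 0.3137 0.1452] [[ 0.018   0.9998 -0.0006]
 [ 0.9998 -0.018   0.    ]
 [ 0.     -0.0006 -1.    ]] [-0.0943  1.172  -1.9445] [ 0.0561 -0.027   0.0368] 0.011240077128631282
[[138 164 163 161 162 162 162 162 160 162 161 162 149  91  72  77  75  79]
 [146 164 164 164 163 163 162 164 163 162 163 162 151  91  71  78  79  88]
 [103 145 164 164 162 164 164 163 163 163 162 162 152  95  71  76  78  99]
 [ 84 114 163 163 164 162 164 163 162 163 163 163 150  92  69  77  80 103]
 [ 84 115 165 163 165 162 157 154 151 157 164 166 149  79  66  78  82 107]
 [ 87 116 166 166 167 163 149 126 113 130 157 165 152  80  66  77  88 110]
 [ 84 102 146 166 164 163 141  97 102 102 135 165 153  78  67  79  91 113]
 [ 83  82 102 145 163 160 133  95 111  96 131 165 150  77  65  79  96 114]
 [ 86  85  83 113 165 161 147 122 112 123 151 165 150  73  66  78  98 114]
 [ 83  84  84 113 164 165 162 156 150 153 163 165 151  76  66  79  95 114]
 [ 84  82  83 100 144 163 162 164 165 164 163 164 150  79  66  81  92 112]
 [ 84  84  84  85 113 167 165 165 166 165 165 165 151  86  69  78  89 111]
 [ 86  85  85  84 104 148 167 168 168 167 167 165 145  88  72  78  86 109]
 [ 85  88  86  86  85 115 168 168 169 169 166 163 132  87  71  78  79 104]]
```

View pics/z7top.png

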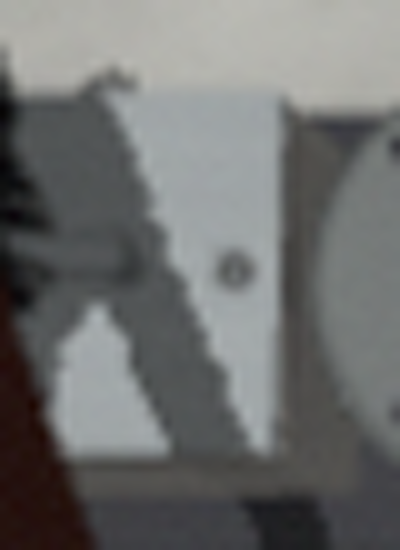

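View pics/z7scene.png

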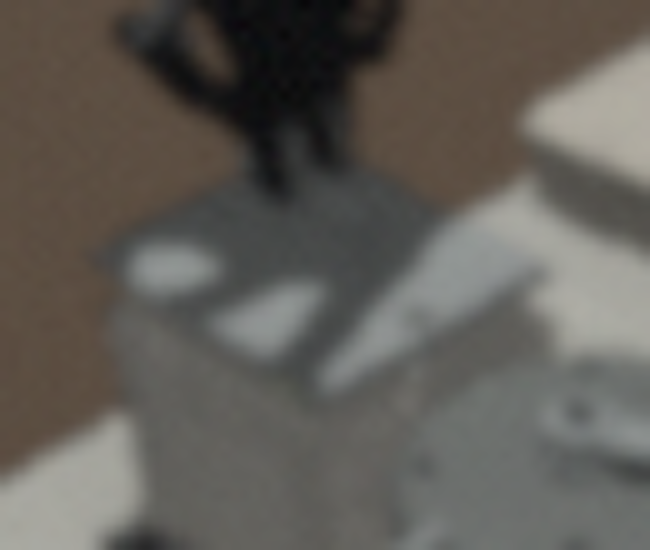

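Run:
```python
from m import *
np.set_printoptions(precision=4,suppress=True,linewidth=180)
g=cv2.imread("pics/top7.png").astype(float).mean(2)
w=np.clip(156-g[173:181,145:152],0,None); yy,xx=np.mgrid[173:181,145:152]; c=((w*xx).sum()/w.sum(),(w*yy).sum()/w.sum());print(c)
for z in(.137,.140): print(z,plane("top",[c,(152.1,178)],z))
for t,tz in (("6",.1585),("7",.1452)):
    im=cv2.imread(f"pics/top{t}.png"); x0,y0=138,168
    cv2.imwrite(f"pics/zh{t}.png",cv2.resize(im[168:186,138:160],None,fx=30,fy=30,interpolation=cv2.INTER_CUBIC))
```

```text
(np.float64(147.97822784810128), np.float64(176.56000000000003))
0.137 [[0.5014 0.257 ]
 [0.4967 0.2446]]
0.14 [[0.5009 0.2562]
 [0.4962 0.2439]]
```

View pics/zh7.png

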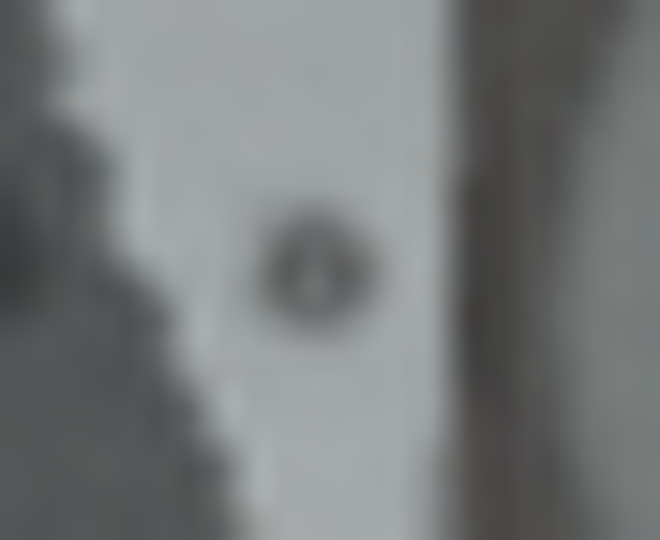

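Request:
{"op": "move_arm", "data": {
  "deltas": "0 0 0 0 .001 0 1; 0 0 0 0 .0018 0 1; 0 0 0 0 .0018 -.001 1; 0 0 0 0 .0018 -.003 1; 0 0 0 0 .0018 -.005 1; 0 0 0 0 .0018 -.006 1; 0 0 0 0 .0018 -.007 1; 0 0 0 0 .0018 -.007 1"
}}

```text
time: 13.4
tcp_pos: [0.5034, 0.3154, 0.1379]
tool_rot: [[0.018, 1.0, -0.001], [1.0, -0.018, -0.0], [-0.0, -0.001, -1.0]]
wrist_force: [0.3, -0.6, -1.9]
grip_width: 0.0114
```

Run:
```python
from m import *
np.set_printoptions(precision=4,suppress=True,linewidth=180)
for n,b in(("top",(138,168,160,186)),):
    im=snap(n,"8"); x0,y0,x1,y1=b
    cv2.imwrite(f"pics/zh8.png",cv2.resize(im[y0:y1,x0:x1],None,fx=30,fy=30,interpolation=cv2.INTER_CUBIC))
s=robot.sense(); print(s['tcp_pos'],s['tool_rot'][:,2],s['wrist_force'],s['moment'],s['grip_width'])
g=im.astype(float).mean(2); print(g[172:182,144:156].astype(int))
```

```text
[0.5035 0.3155 0.1381] [-0.0008 -0.     -1.    ] [ 0.2346 -0.5239 -2.1153] [ 0.0127 -0.0214 -0.0306] 0.01141856048352312
[[164 163 163 162 163 162 162 162 152  99  86  76]
 [164 162 164 164 164 163 164 163 151  95  79  76]
 [163 164 164 163 160 163 164 162 148  80  70  77]
 [165 166 161 147 130 141 159 165 151  79  72  78]
 [166 167 152 109 103 101 141 167 151  80  72  77]
 [166 161 136  82 112  94 126 165 151  80  71  79]
 [164 162 143 110 126 112 141 166 152  79  70  79]
 [165 166 161 152 164 146 161 165 150  76  74  79]
 [145 165 163 162 163 165 164 163 150  81  71  80]
 [112 165 164 165 164 165 164 165 152  87  73  79]]
```

View pics/zh8.png

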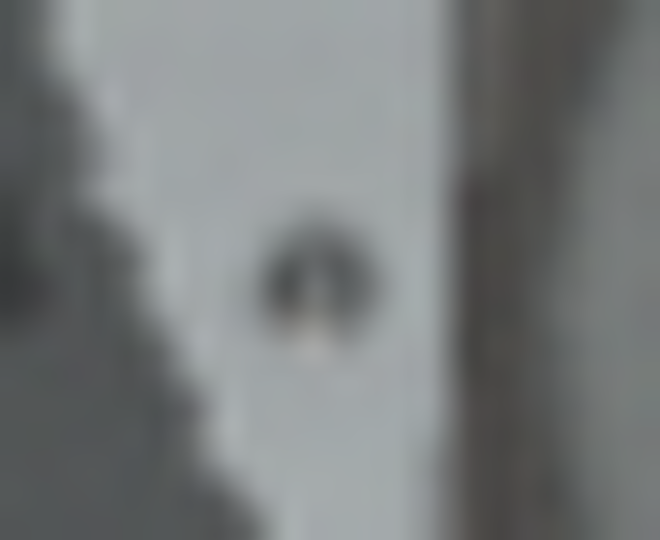

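Request:
{"op": "move_arm", "data": {
  "deltas": "0 0 0 0 0 -.001 1; 0 0 0 0 0 -.002 1; 0 0 0 0 0 -.003 1; 0 0 0 0 0 -.004 1; 0 0 0 0 0 -.005 1; 0 0 0 0 0 -.006 1; 0 0 0 0 0 -.007 1; 0 0 0 0 0 -.007 1"
}}

```text
time: 14.25
tcp_pos: [0.5035, 0.3155, 0.1309]
tool_rot: [[0.018, 1.0, -0.001], [1.0, -0.018, 0.0], [0.0, -0.001, -1.0]]
wrist_force: [0.8, -0.3, -2.4]
grip_width: 0.0113
```

Run:
```python
from m import *
np.set_printoptions(precision=4,suppress=True,linewidth=180)
s=robot.sense(); print(s['tcp_pos'],s['tool_rot'][:,2],s['wrist_force'],s['moment'],s['grip_width'])
```

```text
[0.5035 0.3155 0.1309] [-0.0007  0.     -1.    ] [ 0.7764 -0.2944 -2.4132] [ 0.0167 -0.1668  0.0676] 0.011275180053834518
```

Request:
{"op": "move_arm", "data": {
  "deltas": "0 0 0 0 0 -.001 1; 0 0 0 0 0 -.002 1; 0 0 0 0 0 -.003 1; 0 0 0 0 0 -.004 1; 0 0 0 0 0 -.0045 1; 0 0 0 0 0 -.005 1; 0 0 0 0 0 -.0055 1; 0 0 0 0 0 -.0055 1"
}}

```text
time: 15.05
tcp_pos: [0.5036, 0.3158, 0.1261]
tool_rot: [[0.018, 1.0, -0.0], [1.0, -0.018, 0.0], [0.0, -0.0, -1.0]]
wrist_force: [-2.1, 1.2, 3.7]
grip_width: 0.0112
```

Run:
```python
from m import *
np.set_printoptions(precision=4,suppress=True,linewidth=180)
s=robot.sense(); print(s['tcp_pos'],s['tool_rot'][:,2],s['wrist_force'],s['moment'],s['grip_width'])
for n,b in(("top",(95,140,205,225)),("scene",(150,110,230,185))):
    im=snap(n,"9"); x0,y0,x1,y1=b
    cv2.imwrite(f"pics/z9{n}.png",cv2.resize(im[y0:y1,x0:x1],None,fx=7,fy=7,interpolation=cv2.INTER_CUBIC))
```

```text
[0.5036 0.3158 0.1261] [-0.0003  0.0005 -1.    ] [-2.1348  1.2031  3.6704] [0.0468 0.3013 0.0271] 0.011239769866279236
```

View pics/z9top.png

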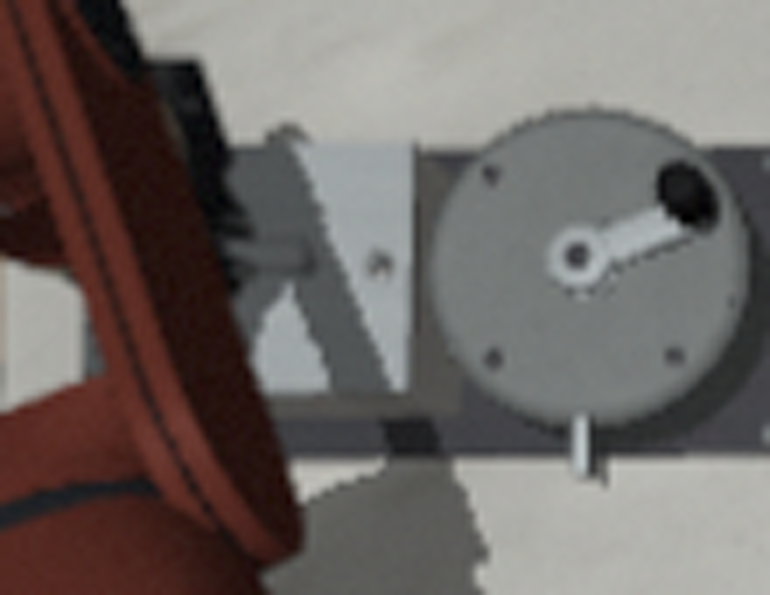

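View pics/z9scene.png

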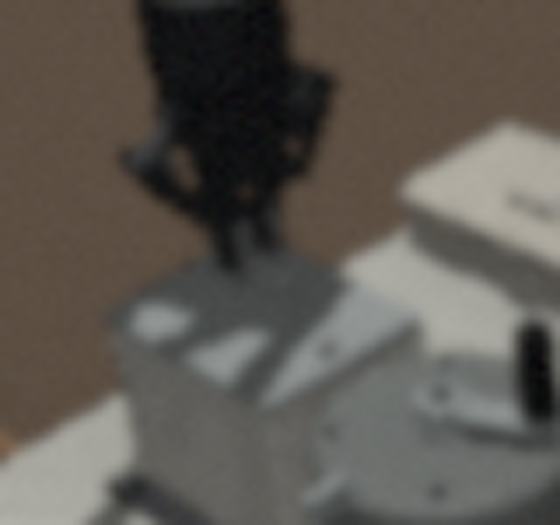

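Request:
{"op": "move_arm", "data": {
  "deltas": "0 0 0 0 0 -.001 1; 0 0 0 0 0 -.001 1; 0 0 0 0 0 -.0005 0.5; 0 0 0 0 0 -.0005 0.2; 0 0 0 0 0 0 0; 0 0 0 0 0 0 -.2; 0 0 0 0 0 0 -.2; 0 0 0 0 0 0.002 -.2"
}}

```text
time: 15.95
tcp_pos: [0.5034, 0.3156, 0.1277]
tool_rot: [[0.018, 1.0, -0.001], [1.0, -0.018, 0.0], [0.0, -0.001, -1.0]]
wrist_force: [0.2, -0.3, -0.7]
grip_width: 0.0509
```

Request:
{"op": "move_arm", "data": {
  "deltas": "0 0 0 0 0 .01 -.2; 0 0 0 0 0 .025 -.2; 0 0 0 0 0 .045 -.2; 0 0 0 0 0 .07 -.2; 0 0 0 0 -.01 .1 -.2; 0 0 0 0 -.03 .12 -.2; 0 0 0 0 -.06 .13 -.2; 0 0 0 0 -.09 .13 -.2"
}}

```text
time: 16.75
tcp_pos: [0.5048, 0.2255, 0.2622]
tool_rot: [[0.017, 1.0, 0.005], [1.0, -0.017, 0.002], [0.002, 0.005, -1.0]]
wrist_force: [0.5, -0.5, -0.7]
grip_width: 0.0513
```

Run:
```python
from m import *
np.set_printoptions(precision=4,suppress=True,linewidth=180)
s=robot.sense(); print(s['tcp_pos'],s['tool_rot'][:,2],s['wrist_force'],s['joints'],s['grip_width'])
for n,b in(("top",(95,140,205,225)),("scene",(150,110,230,185))):
    im=snap(n,"10"); x0,y0,x1,y1=b
    cv2.imwrite(f"pics/z10{n}.png",cv2.resize(im[y0:y1,x0:x1],None,fx=7,fy=7,interpolation=cv2.INTER_CUBIC))
```

```text
[0.5048 0.2255 0.2622] [ 0.0052  0.0019 -1.    ] [ 0.5416 -0.4947 -0.7251] [0.2772 0.0114 1.6516 0.0004 1.4731 0.2939] 0.05132184363417159
```

View pics/z10top.png

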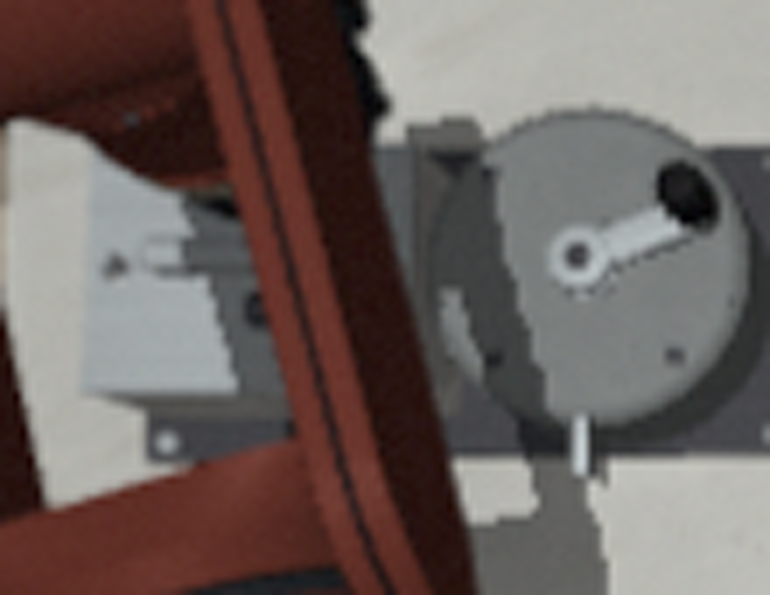

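View pics/z10scene.png

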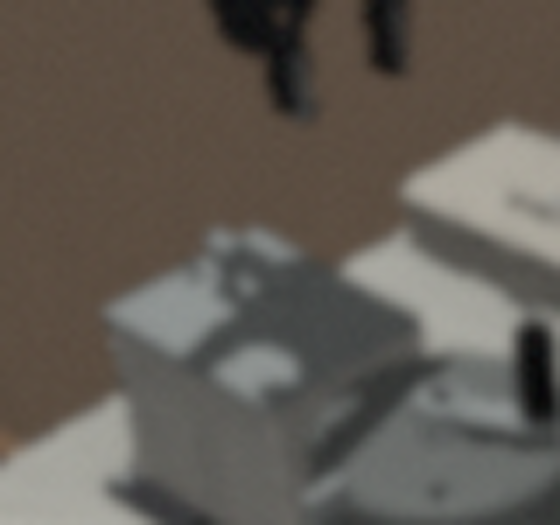

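Request:
{"op": "move_arm", "data": {
  "deltas": "0 0 0 .004 -.025 0 -.2; 0 0 0 .01 -.06 0 -.2; 0 .2 0 .015 -.09 0 -.2; 0 .2 0 .0176 -.1055 0 -.2; 0 .2 0 .0176 -.1055 -.02 -.2; 0 .2 0 .0176 -.1055 -.04 -.2; 0 .2 0 .0176 -.1055 -.055 -.2; 0 .2 0 .0176 -.1055 -.06 -.2"
}}

```text
time: 17.65
tcp_pos: [0.5208, 0.1182, 0.1986]
tool_rot: [[0.02, 1.0, -0.004], [1.0, -0.02, -0.0], [-0.0, -0.004, -1.0]]
wrist_force: [-0.0, -0.2, -0.6]
grip_width: 0.0515
```

Run:
```python
from m import *
np.set_printoptions(precision=4,suppress=True,linewidth=180)
for n,b in(("top",(95,140,215,225)),("scene",(170,90,270,185))):
    im=snap(n,"11"); x0,y0,x1,y1=b
    cv2.imwrite(f"pics/z11{n}.png",cv2.resize(im[y0:y1,x0:x1],None,fx=6,fy=6,interpolation=cv2.INTER_CUBIC))
s=robot.sense(); print(s['tcp_pos'],s['tool_rot'][:,2],s['wrist_force'],s['joints'],s['grip_width'])
```

```text
[0.5214 0.1181 0.1997] [-0.0024 -0.0001 -1.    ] [-0.1313  0.787   0.6544] [0.0751 0.0117 1.7683 0.0001 1.364  0.0953] 0.05124695747676129
```

View pics/z11top.png

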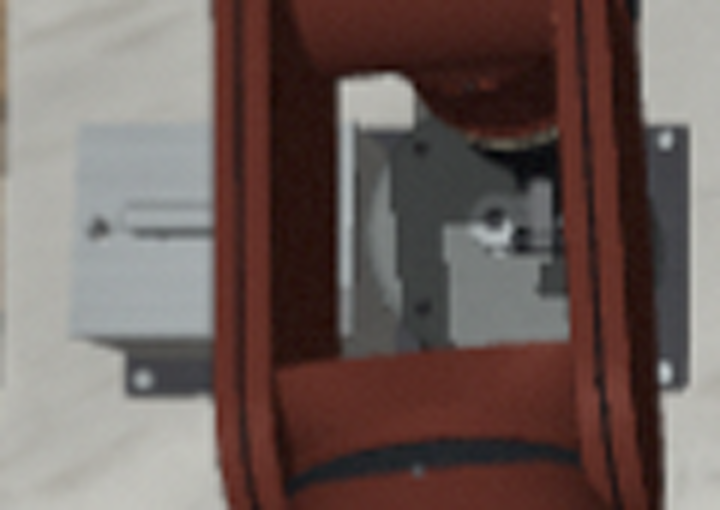

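View pics/z11scene.png

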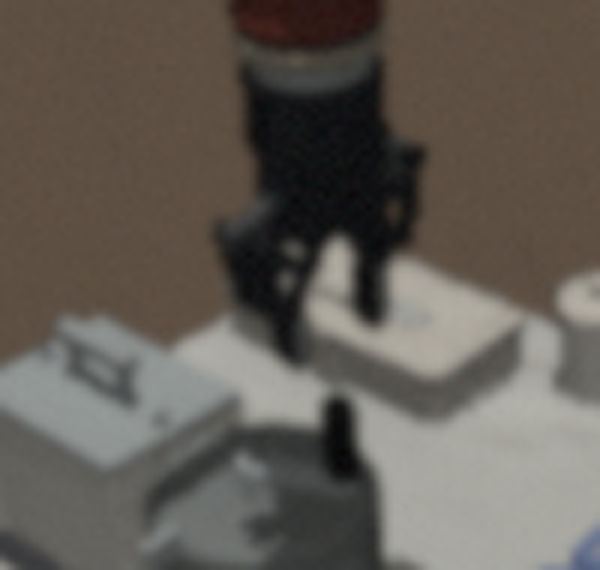

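Request:
{"op": "move_arm", "data": {
  "deltas": "0 0 0 .001 .0015 -.01 -.2; 0 0 0 .001 .0018 -.025 -.2; 0 0 0 .001 .0018 -.04 -.2; 0 0 0 .001 .0018 -.05 -.2; 0 0 0 .001 .0018 -.0565 -.2; 0 0 0 .001 .0018 -.0565 -.2; 0 0 0 .001 .0018 -.0565 -.2; 0 0 0 .001 .0018 -.0565 -.2"
}}

```text
time: 18.55
tcp_pos: [0.523, 0.12, 0.144]
tool_rot: [[0.02, 1.0, -0.001], [1.0, -0.02, 0.0], [0.0, -0.001, -1.0]]
wrist_force: [0.5, 0.4, -0.0]
grip_width: 0.0512
```

Run:
```python
from m import *
np.set_printoptions(precision=4,suppress=True,linewidth=180)
for n,b in(("scene",(170,90,270,185)),):
    im=snap(n,"12"); x0,y0,x1,y1=b
    cv2.imwrite(f"pics/z12{n}.png",cv2.resize(im[y0:y1,x0:x1],None,fx=6,fy=6,interpolation=cv2.INTER_CUBIC))
s=robot.sense(); print(s['tcp_pos'],s['tool_rot'][:,2],s['wrist_force'],s['joints'],s['grip_width'])
```

```text
[0.523  0.1199 0.144 ] [-0.0011  0.     -1.    ] [0.7073 0.4515 0.1593] [0.0783 0.0652 1.8214 0.0001 1.2561 0.0985] 0.05113370185623258
```

View pics/z12scene.png

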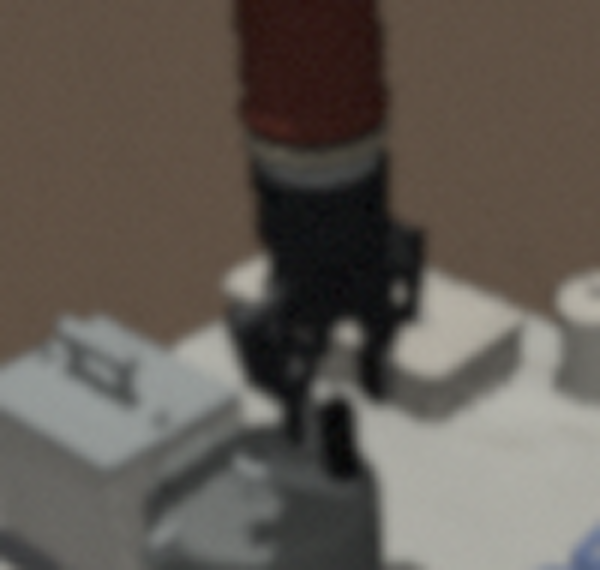

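Request:
{"op": "move_arm", "data": {
  "deltas": "0 0 0 0 0 -.002 -.2; 0 0 0 0 0 -.002 .3; 0 0 0 0 0 -.002 1; 0 0 0 0 0 -.002 1; 0 0 0 0 0 -.002 1; 0 0 0 0 0 -.002 1; 0 0 0 0 0 -.002 1; 0 0 0 0 0 -.002 1",
  "squeeze": 40
}}

```text
time: 19.4
tcp_pos: [0.5233, 0.1199, 0.1424]
tool_rot: [[0.02, 1.0, -0.0], [1.0, -0.02, -0.0], [-0.0, -0.0, -1.0]]
wrist_force: [0.4, -0.2, 3.0]
grip_width: 0.0202
```

Run:
```python
from m import *
np.set_printoptions(precision=4,suppress=True,linewidth=180)
for n,b in(("scene",(170,90,270,185)),):
    im=snap(n,"13"); x0,y0,x1,y1=b
    cv2.imwrite(f"pics/z13{n}.png",cv2.resize(im[y0:y1,x0:x1],None,fx=6,fy=6,interpolation=cv2.INTER_CUBIC))
s=robot.sense(); print(s['tcp_pos'],s['tool_rot'][:,2],s['wrist_force'],s['moment'],s['grip_width'])
```

```text
[0.5233 0.1199 0.1423] [-0.0004 -0.     -1.    ] [-0.0408 -0.6885  3.5258] [-0.1558 -0.0147  0.0125] 0.019848846844451887
```

View pics/z13scene.png

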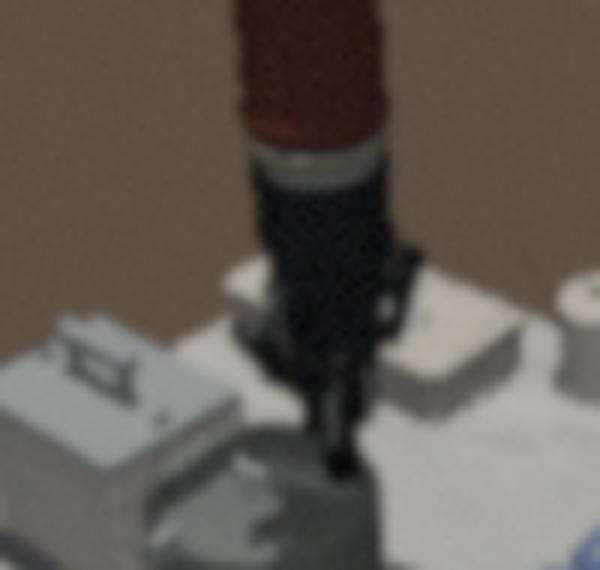

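```bash
cat > circ.py <<'E'
import sys
from h import *
# usage: circ.py cx cy r a1..a8  (world phi deg targets, absolute); prints deltas
C=np.array([float(sys.argv[1]),float(sys.argv[2])]);r=float(sys.argv[3]);A=np.radians([float(v) for v in sys.argv[4:]])
s=robot.sense();p=s['tcp_pos'];R=s['tool_rot']
d=p[:2]-C
print("t",round(s['time'],2),"tcp",p.round(4),"r",np.hypot(*d).round(4),"phi",np.degrees(np.arctan2(d[1],d[0])).round(1),"F",s['wrist_force'].round(1),"M",s['moment'].round(2),"w",round(s['grip_width'],4),"zax",R[:,2].round(4),"yaw",np.degrees(np.arctan2(-R[0,0]*0+R[1,1],R[0,1])).round(2))
with open("log.txt","a") as f: f.write(" ".join(map(str,p))+"\n")
print("; ".join("%.4f %.4f"%tuple(C+r*np.array([np.cos(a),np.sin(a)])-p[:2]) for a in A))
E
python3 circ.py .501 .1708 .0555 -71 -79 -88 -98 -109 -120 -131 -142
```

```text
t 19.45 tcp [0.5233 0.1199 0.1423] r 0.0556 phi -66.3 F [-0.  -0.7  3.5] M [-0.16 -0.01  0.01] w 0.0198 zax [-4.e-04 -0.e+00 -1.e+00] yaw -1.16
-0.0042 -0.0016; -0.0117 -0.0036; -0.0204 -0.0045; -0.0300 -0.0040; -0.0404 -0.0016; -0.0501 0.0029; -0.0587 0.0090; -0.0660 0.0167
```

Request:
{"op": "move_arm", "data": {
  "deltas": "0 0 0 -.0042 -.0016 0 1; 0 0 0 -.0117 -.0036 0 1; 0 0 0 -.0204 -.0045 0 1; 0 0 0 -.03 -.004 0 1; 0 0 0 -.0404 -.0016 0 1; 0 0 0 -.0501 .0029 0 1; 0 0 0 -.0587 .009 0 1; 0 0 0 -.066 .0167 0 1"
}}

```text
time: 20.25
tcp_pos: [0.4584, 0.1377, 0.1425]
tool_rot: [[0.021, 1.0, 0.005], [1.0, -0.021, 0.002], [0.002, 0.005, -1.0]]
wrist_force: [14.2, 5.9, -8.2]
grip_width: 0.0197
```

```bash
python3 circ.py .501 .1708 .0555 -151 -162 -173 -184 -195 -206 -217 -228
python3 - <<'E'
from m import *
im=snap("scene",14); cv2.imwrite("pics/z14.png",cv2.resize(im[90:185,150:260],None,fx=6,fy=6,interpolation=cv2.INTER_CUBIC))
E
```

```text
t 20.25 tcp [0.4584 0.1377 0.1425] r 0.054 phi -142.2 F [14.2  5.9 -8.2] M [ 0.97 -2.47 -0.02] w 0.0197 zax [ 0.0049  0.0022 -1.    ] yaw -1.18
-0.0059 0.0062; -0.0101 0.0160; -0.0124 0.0264; -0.0127 0.0370; -0.0110 0.0475; -0.0072 0.0574; -0.0017 0.0665; 0.0055 0.0744
```

View pics/z14.png

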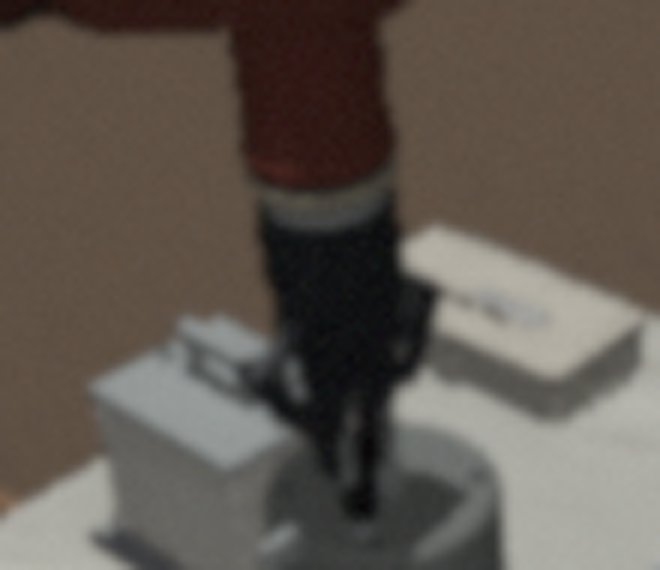

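```bash
python3 circ.py .502 .1707 .055 -151 -162 -173 -184 -195 -206 -217 -228
```

```text
t 20.3 tcp [0.4577 0.1388 0.1425] r 0.0546 phi -144.2 F [10.4  7.8 -6.1] M [ 1.14 -1.8  -0.02] w 0.0197 zax [ 0.0047  0.0031 -1.    ] yaw -1.15
-0.0038 0.0053; -0.0080 0.0149; -0.0103 0.0252; -0.0106 0.0358; -0.0088 0.0462; -0.0051 0.0561; 0.0004 0.0650; 0.0075 0.0728
```

Request:
{"op": "move_arm", "data": {
  "deltas": "-.1 .2 0 -.0038 .0053 0 1; -.1 .2 0 -.008 .0149 0 1; -.1 .2 0 -.0103 .0252 0 1; -.1 .2 0 -.0106 .0358 0 1; -.1 .2 0 -.0088 .0462 0 1; -.1 .2 0 -.0051 .0561 0 1; -.1 .2 0 .0004 .065 0 1; -.1 .2 0 .0075 .0728 0 1"
}}

```text
time: 21.1
tcp_pos: [0.4641, 0.2103, 0.1423]
tool_rot: [[0.02, 1.0, -0.001], [1.0, -0.02, -0.002], [-0.002, -0.0, -1.0]]
wrist_force: [0.2, -6.2, 2.9]
grip_width: 0.0197
```

```bash
python3 circ.py .502 .1707 .055 -238 -249 -260 -271 -282 -293 -304 -315
```

```text
t 21.1 tcp [0.4641 0.2103 0.1423] r 0.0548 phi 133.7 F [ 0.2 -6.2  2.9] M [-1.   -0.02 -0.05] w 0.0197 zax [-5.0e-04 -1.6e-03 -1.0e+00] yaw -1.15
0.0087 0.0070; 0.0182 0.0117; 0.0283 0.0145; 0.0388 0.0154; 0.0493 0.0142; 0.0594 0.0110; 0.0686 0.0060; 0.0768 -0.0007
```

Request:
{"op": "move_arm", "data": {
  "deltas": ".1 0 0 .0087 .007 0 1; .1 0 0 .0182 .0117 0 1; .1 0 0 .0283 .0145 0 1; .1 0 0 .0388 .0154 0 1; .1 0 0 .0493 .0142 0 1; .1 0 0 .0594 .011 0 1; .1 0 0 .0686 .006 0 1; .1 0 0 .0768 -.0007 0 1"
}}

```text
time: 21.9
tcp_pos: [0.5408, 0.2109, 0.1423]
tool_rot: [[0.019, 1.0, -0.002], [1.0, -0.019, 0.002], [0.002, -0.002, -1.0]]
wrist_force: [-3.2, 1.0, 5.2]
grip_width: 0.0197
```

```bash
python3 circ.py .502 .1707 .055 -325 -336 -347 -358 -369 -380 -391 -402
python3 - <<'E'
from m import *
im=snap("scene",15); cv2.imwrite("pics/z15.png",cv2.resize(im[90:185,150:260],None,fx=6,fy=6,interpolation=cv2.INTER_CUBIC))
E
```

```text
t 21.9 tcp [0.5408 0.2109 0.1423] r 0.0559 phi 46.0 F [-3.2  1.   5.2] M [0.33 0.63 0.01] w 0.0197 zax [-0.0019  0.0024 -1.    ] yaw -1.11
0.0062 -0.0087; 0.0114 -0.0179; 0.0148 -0.0279; 0.0161 -0.0383; 0.0155 -0.0489; 0.0128 -0.0591; 0.0083 -0.0686; 0.0020 -0.0770
```

View pics/z15.png

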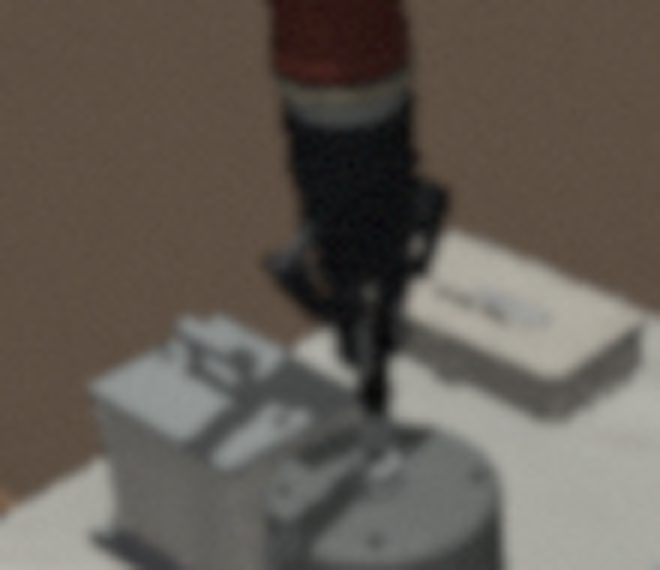

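Request:
{"op": "move_arm", "data": {
  "deltas": "-.1 -.1 0 .0062 -.0087 0 1; -.1 -.1 0 .0114 -.0179 0 1; -.1 -.1 0 .0148 -.0279 0 1; -.1 -.1 0 .0161 -.0383 0 1; -.1 -.1 0 .0155 -.0489 0 1; -.1 -.1 0 .0128 -.0591 0 1; -.1 -.1 0 .0083 -.0686 0 1; -.1 -.1 0 .002 -.077 0 1"
}}

```text
time: 22.75
tcp_pos: [0.5431, 0.1327, 0.1422]
tool_rot: [[0.021, 1.0, -0.0], [1.0, -0.021, 0.002], [0.002, -0.0, -1.0]]
wrist_force: [-3.6, 8.6, 4.7]
grip_width: 0.0201
```

```bash
python3 circ.py .502 .1707 .055 -412 -423 -434 -445 -456 -467 -478 -489
```

```text
t 22.75 tcp [0.5431 0.1327 0.1422] r 0.056 phi -42.8 F [-3.6  8.6  4.7] M [1.54 0.81 0.  ] w 0.0201 zax [-2.0e-04  1.6e-03 -1.0e+00] yaw -1.18
-0.0072 -0.0053; -0.0161 -0.0110; -0.0259 -0.0148; -0.0363 -0.0167; -0.0469 -0.0166; -0.0572 -0.0145; -0.0669 -0.0105; -0.0757 -0.0047
```

Request:
{"op": "move_arm", "data": {
  "deltas": "-.1 0 0 -.0072 -.0053 0 1; -.1 0 0 -.0161 -.011 0 1; -.1 0 0 -.0259 -.0148 0 1; -.1 0 0 -.0363 -.0167 0 1; -.1 0 0 -.0469 -.0166 0 1; -.1 0 0 -.0572 -.0145 0 1; -.1 0 0 -.0669 -.0105 0 1; -.1 0 0 -.0757 -.0047 0 1"
}}

```text
time: 23.55
tcp_pos: [0.4687, 0.1274, 0.1424]
tool_rot: [[0.021, 1.0, 0.004], [1.0, -0.021, -0.0], [-0.0, 0.004, -1.0]]
wrist_force: [8.9, 4.1, -3.7]
grip_width: 0.0199
```

```bash
python3 circ.py .502 .1707 .055 -499 -510 -521 -532 -543 -554 -565 -576
```

```text
t 23.55 tcp [0.4687 0.1274 0.1424] r 0.0546 phi -127.6 F [ 8.9  4.1 -3.7] M [ 0.78 -1.47 -0.02] w 0.0199 zax [ 4.5e-03 -1.0e-04 -1.0e+00] yaw -1.23
-0.0082 0.0072; -0.0143 0.0158; -0.0187 0.0254; -0.0211 0.0356; -0.0216 0.0462; -0.0200 0.0566; -0.0165 0.0665; -0.0112 0.0756
```

Request:
{"op": "move_arm", "data": {
  "deltas": "0 .2 0 -.0082 .0072 0 1; 0 .2 0 -.0143 .0158 0 1; 0 .2 0 -.0187 .0254 0 1; 0 .2 0 -.0211 .0356 0 1; 0 .2 0 -.0216 .0462 0 1; 0 .2 0 -.02 .0566 0 1; 0 .2 0 -.0165 .0665 0 1; 0 .2 0 -.0112 .0756 0 1"
}}

```text
time: 24.35
tcp_pos: [0.4577, 0.2027, 0.1423]
tool_rot: [[0.022, 1.0, 0.001], [1.0, -0.022, -0.002], [-0.002, 0.001, -1.0]]
wrist_force: [0.9, -5.6, 2.4]
grip_width: 0.0195
```

```bash
python3 circ.py .502 .1707 .055 -586 -597 -608 -619 -630 -641 -652 -663
```

```text
t 24.35 tcp [0.4577 0.2027 0.1423] r 0.0547 phi 144.1 F [ 0.9 -5.6  2.4] M [-1.1  -0.43  0.01] w 0.0195 zax [ 7.0e-04 -1.7e-03 -1.0e+00] yaw -1.24
0.0061 0.0075; 0.0144 0.0141; 0.0237 0.0190; 0.0338 0.0219; 0.0443 0.0230; 0.0548 0.0219; 0.0649 0.0190; 0.0743 0.0141
```

Request:
{"op": "move_arm", "data": {
  "deltas": ".1 0 0 .0061 .0075 0 1; .1 0 0 .0144 .0141 0 1; .1 0 0 .0237 .019 0 1; .1 0 0 .0338 .0219 0 1; .1 0 0 .0443 .023 0 1; .1 0 0 .0548 .0219 0 1; .1 0 0 .0649 .019 0 1; .1 0 0 .0743 .0141 0 1"
}}

```text
time: 25.15
tcp_pos: [0.5316, 0.2182, 0.1423]
tool_rot: [[0.021, 1.0, -0.002], [1.0, -0.021, 0.002], [0.002, -0.002, -1.0]]
wrist_force: [-4.2, -1.4, 7.5]
grip_width: 0.0202
```

```bash
python3 circ.py .502 .1707 .055 -673 -684 -695 -706 -717 -728 -739 -750
```

```text
t 25.15 tcp [0.5316 0.2182 0.1423] r 0.0559 phi 58.1 F [-4.2 -1.4  7.5] M [-0.08  0.91  0.06] w 0.0202 zax [-0.0019  0.0017 -1.    ] yaw -1.21
0.0080 -0.0072; 0.0149 -0.0151; 0.0203 -0.0242; 0.0238 -0.0342; 0.0254 -0.0446; 0.0249 -0.0551; 0.0225 -0.0654; 0.0181 -0.0750
```

Request:
{"op": "move_arm", "data": {
  "deltas": "-.1 -.1 0 .008 -.0072 0 1; -.1 -.1 0 .0149 -.0151 0 1; -.1 -.1 0 .0203 -.0242 0 1; -.1 -.1 0 .0238 -.0342 0 1; -.1 -.1 0 .0254 -.0446 0 1; -.1 -.1 0 .0249 -.0551 0 1; -.1 -.1 0 .0225 -.0654 0 1; -.1 -.1 0 .0181 -.075 0 1"
}}

```text
time: 25.95
tcp_pos: [0.5498, 0.1421, 0.1424]
tool_rot: [[0.021, 1.0, 0.001], [1.0, -0.021, -0.0], [-0.0, 0.001, -1.0]]
wrist_force: [2.0, 3.3, 3.0]
grip_width: 0.0199
```

```bash
python3 circ.py .502 .1707 .055 -760 -771 -782 -793 -804 -815 -826 -837
```

```text
t 25.95 tcp [0.5498 0.1421 0.1424] r 0.0557 phi -30.9 F [2.  3.3 3. ] M [ 0.51 -0.34 -0.04] w 0.0199 zax [ 7.e-04 -2.e-04 -1.e+00] yaw -1.23
-0.0056 -0.0067; -0.0132 -0.0141; -0.0219 -0.0199; -0.0317 -0.0240; -0.0420 -0.0261; -0.0526 -0.0262; -0.0629 -0.0242; -0.0727 -0.0204
```

Request:
{"op": "move_arm", "data": {
  "deltas": "0 0 0 -.0056 -.0067 0 1; 0 0 0 -.0132 -.0141 0 1; 0 0 0 -.0219 -.0199 0 1; 0 0 0 -.0317 -.024 0 1; 0 0 0 -.042 -.0261 0 1; 0 0 0 -.0526 -.0262 0 1; 0 0 0 -.0629 -.0242 0 1; 0 0 0 -.0727 -.0204 0 1"
}}

```text
time: 26.75
tcp_pos: [0.4766, 0.1221, 0.1424]
tool_rot: [[0.022, 1.0, 0.002], [1.0, -0.022, 0.001], [0.001, 0.002, -1.0]]
wrist_force: [6.4, 5.6, -1.8]
grip_width: 0.0198
```

```bash
python3 circ.py .502 .1707 .055 -847 -858 -869 -880 -891 -902 -913 -924
```

```text
t 26.75 tcp [0.4766 0.1221 0.1424] r 0.0548 phi -117.6 F [ 6.4  5.6 -1.8] M [ 1.02 -1.34 -0.05] w 0.0198 zax [ 2.2e-03  5.0e-04 -1.0e+00] yaw -1.23
-0.0077 0.0047; -0.0155 0.0118; -0.0218 0.0203; -0.0263 0.0298; -0.0289 0.0400; -0.0296 0.0505; -0.0282 0.0610; -0.0249 0.0709
```

Request:
{"op": "move_arm", "data": {
  "deltas": "0 .1 0 -.0077 .0047 0 1; 0 .1 0 -.0155 .0118 0 1; 0 .1 0 -.0218 .0203 0 1; 0 .1 0 -.0263 .0298 0 1; 0 .1 0 -.0289 .04 0 1; 0 .1 0 -.0296 .0505 0 1; 0 .1 0 -.0282 .061 0 1; 0 .1 0 -.0249 .0709 0 1"
}}

```text
time: 27.55
tcp_pos: [0.4515, 0.1915, 0.1423]
tool_rot: [[0.021, 1.0, 0.001], [1.0, -0.021, -0.004], [-0.004, 0.001, -1.0]]
wrist_force: [5.0, -5.6, 2.3]
grip_width: 0.0198
```

```bash
python3 circ.py .502 .1707 .055 -934 -945 -956 -967 -978 -989 -1000 -1011
```

```text
t 27.55 tcp [0.4515 0.1915 0.1423] r 0.0546 phi 157.6 F [ 5.  -5.6  2.3] M [-1.   -0.88  0.01] w 0.0198 zax [ 0.0012 -0.0035 -1.    ] yaw -1.2
0.0049 0.0100; 0.0116 0.0181; 0.0197 0.0248; 0.0290 0.0298; 0.0391 0.0330; 0.0495 0.0342; 0.0600 0.0334; 0.0702 0.0305
```

Request:
{"op": "move_arm", "data": {
  "deltas": ".2 0 0 .0049 .01 0 1; .2 0 0 .0116 .0181 0 1; .2 0 0 .0197 .0248 0 1; .2 0 0 .029 .0298 0 1; .2 0 0 .0391 .033 0 1; .2 0 0 .0495 .0342 0 1; .2 0 0 .06 .0334 0 1; .2 0 0 .0702 .0305 0 1"
}}

```text
time: 28.35
tcp_pos: [0.52, 0.223, 0.1424]
tool_rot: [[0.02, 1.0, -0.002], [1.0, -0.02, 0.001], [0.001, -0.002, -1.0]]
wrist_force: [-3.3, 5.2, 5.0]
grip_width: 0.0198
```

```bash
python3 circ.py .502 .1707 .055 -1021 -1032 -1043 -1054 -1065 -1076 -1087 -1098
```

```text
t 28.35 tcp [0.52   0.223  0.1424] r 0.0554 phi 71.0 F [-3.3  5.2  5. ] M [ 0.84  0.47 -0.07] w 0.0198 zax [-1.9e-03  9.0e-04 -1.0e+00] yaw -1.14
0.0103 -0.0052; 0.0188 -0.0115; 0.0259 -0.0192; 0.0314 -0.0282; 0.0351 -0.0381; 0.0369 -0.0485; 0.0366 -0.0590; 0.0343 -0.0693
```

Request:
{"op": "move_arm", "data": {
  "deltas": "0 -.1 0 .0103 -.0052 0 1; 0 -.1 0 .0188 -.0115 0 1; 0 -.1 0 .0259 -.0192 0 1; 0 -.1 0 .0314 -.0282 0 1; 0 -.1 0 .0351 -.0381 0 1; 0 -.1 0 .0369 -.0485 0 1; 0 -.1 0 .0366 -.059 0 1; 0 -.1 0 .0343 -.0693 0 1"
}}

```text
time: 29.15
tcp_pos: [0.5549, 0.1536, 0.1425]
tool_rot: [[0.019, 1.0, 0.002], [1.0, -0.019, 0.001], [0.001, 0.002, -1.0]]
wrist_force: [5.2, 2.0, 1.7]
grip_width: 0.0196
```

```bash
python3 circ.py .502 .1707 .055 -1108 -1119 -1130 -1141 -1152 -1163 -1174 -1185
```

```text
t 29.15 tcp [0.5549 0.1536 0.1425] r 0.0556 phi -17.9 F [5.2 2.  1.7] M [ 0.33 -0.96 -0.  ] w 0.0196 zax [ 2.3e-03  9.0e-04 -1.0e+00] yaw -1.11
-0.0044 -0.0087; -0.0102 -0.0175; -0.0176 -0.0250; -0.0262 -0.0310; -0.0359 -0.0352; -0.0462 -0.0375; -0.0568 -0.0378; -0.0671 -0.0360
```

Request:
{"op": "move_arm", "data": {
  "deltas": "0 .1 0 -.0044 -.0087 0 1; 0 .1 0 -.0102 -.0175 0 1; 0 .1 0 -.0176 -.025 0 1; 0 .1 0 -.0262 -.031 0 1; 0 .1 0 -.0359 -.0352 0 1; 0 .1 0 -.0462 -.0375 0 1; 0 .1 0 -.0568 -.0378 0 1; 0 .1 0 -.0671 -.036 0 1"
}}

```text
time: 29.95
tcp_pos: [0.4869, 0.118, 0.1424]
tool_rot: [[0.02, 1.0, 0.001], [1.0, -0.02, 0.002], [0.002, 0.001, -1.0]]
wrist_force: [5.8, 5.5, -0.3]
grip_width: 0.0199
```

```bash
python3 - <<'E'
import numpy as np,cv2
P=np.loadtxt("log.txt")[:,:2]
A=np.c_[2*P,np.ones(len(P))]; b=(P**2).sum(1); x=np.linalg.lstsq(A,b,rcond=None)[0]; print(x[:2],np.sqrt(x[2]+x[:2]@x[:2]))
E
python3 circ.py .502 .1707 .055 -1194 -1204 -1214 -1223 -1231 -1238 -1244 -1248
```

```text
[0.50269228 0.170838  ] 0.05522676731546179
t 29.95 tcp [0.4869 0.118  0.1424] r 0.0548 phi -106.0 F [ 5.8  5.5 -0.3] M [ 0.85 -0.91  0.01] w 0.0199 zax [ 8.0e-04  1.7e-03 -1.0e+00] yaw -1.12
-0.0072 0.0025; -0.0156 0.0071; -0.0231 0.0131; -0.0288 0.0196; -0.0330 0.0260; -0.0358 0.0321; -0.0377 0.0375; -0.0386 0.0413
```

Request:
{"op": "move_arm", "data": {
  "deltas": "0 0 0 -.0072 .0025 0 1; 0 0 0 -.0156 .0071 0 1; 0 0 0 -.0231 .0131 0 1; 0 0 0 -.0288 .0196 0 1; 0 0 0 -.033 .026 0 1; 0 0 0 -.0358 .0321 0 1; 0 0 0 -.0377 .0375 0 1; 0 0 0 -.0386 .0413 0 1"
}}

```text
time: 30.75
tcp_pos: [0.4489, 0.1591, 0.1424]
tool_rot: [[0.019, 1.0, 0.004], [1.0, -0.019, 0.001], [0.001, 0.004, -1.0]]
wrist_force: [9.8, -0.9, -2.6]
grip_width: 0.0199
```

```bash
python3 circ.py .5027 .1708 .0552 -1252 -1255 -1257 -1259 -1260 -1260.5 -1260.5 -1260.5
```

```text
t 30.75 tcp [0.4489 0.1591 0.1424] r 0.0551 phi -167.8 F [ 9.8 -0.9 -2.6] M [-0.14 -1.61 -0.02] w 0.0199 zax [ 4.e-03  5.e-04 -1.e+00] yaw -1.08
-0.0008 0.0040; -0.0012 0.0069; -0.0013 0.0088; -0.0014 0.0107; -0.0014 0.0117; -0.0014 0.0122; -0.0014 0.0122; -0.0014 0.0122
```

Request:
{"op": "move_arm", "data": {
  "deltas": "0 .2 0 -.0005 .004 0 1; 0 .2 0 -.0007 .0069 0 1; 0 .2 0 -.0008 .0088 0 1; 0 .2 0 -.0007 .0105 0 1; 0 .2 0 -.0005 .0115 0 1; 0 .2 0 -.0003 .0122 0 1; 0 .2 0 0 .0122 0 1; 0 .2 0 0 .0122 0 1"
}}

```text
time: 31.55
tcp_pos: [0.4479, 0.1711, 0.1423]
tool_rot: [[0.019, 1.0, -0.001], [1.0, -0.019, 0.0], [0.0, -0.001, -1.0]]
wrist_force: [-2.9, -3.0, 5.2]
grip_width: 0.0197
```

```bash
python3 circ.py .5027 .1708 .0552 -1260.5
python3 - <<'E'
from m import *
for n,b in(("top",(95,140,215,225)),("scene",(150,90,260,185))):
    im=snap(n,"20"); x0,y0,x1,y1=b
    cv2.imwrite(f"pics/z20{n}.png",cv2.resize(im[y0:y1,x0:x1],None,fx=6,fy=6,interpolation=cv2.INTER_CUBIC))
E
```

```text
t 31.55 tcp [0.4479 0.1711 0.1423] r 0.0548 phi 179.7 F [-2.9 -3.   5.2] M [-0.47  0.29 -0.03] w 0.0197 zax [-0.0015  0.     -1.    ] yaw -1.08
-0.0004 0.0002
```

View pics/z20top.png

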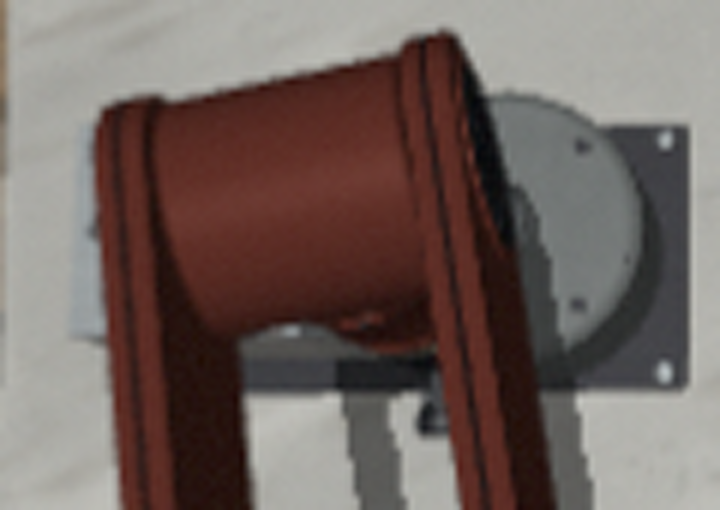

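View pics/z20scene.png

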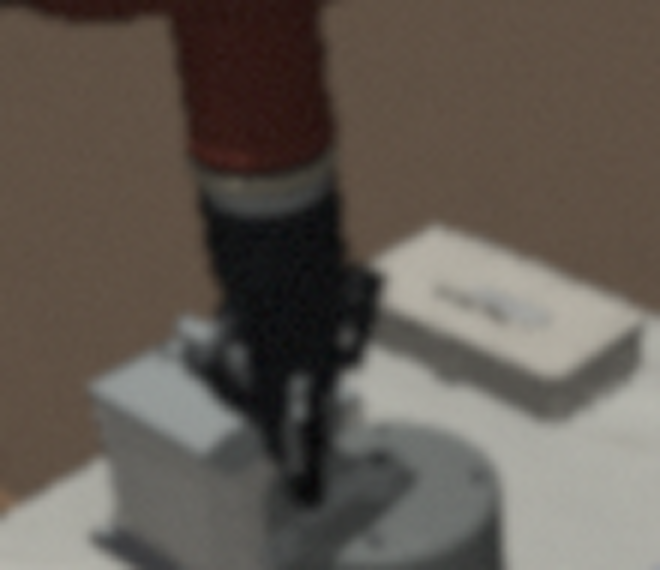

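Request:
{"op": "move_arm", "data": {
  "deltas": "0 0 0 0 0 0 .5; 0 0 0 0 0 0 .2; 0 0 0 0 0 0 -.2; 0 0 0 0 0 0 -.2; 0 0 0 0 0 0 -.2; 0 0 0 0 0 .005 -.2; 0 0 0 0 0 .02 -.2; 0 0 0 0 0 .04 -.2"
}}

```text
time: 32.45
tcp_pos: [0.4471, 0.1711, 0.182]
tool_rot: [[0.019, 1.0, -0.004], [1.0, -0.019, -0.0], [-0.0, -0.004, -1.0]]
wrist_force: [0.0, 0.3, 0.9]
grip_width: 0.0515
```

Request:
{"op": "move_arm", "data": {
  "deltas": "0 0 0 0 0 .03 -.2; 0 0 0 0 0 .06 -.2; 0 0 0 0 0 .09 -.2; 0 0 0 0 -.02 .11 -.2; 0 0 0 0 -.06 .11 -.2; 0 0 0 0 -.1 .11 -.2; 0 0 0 0 -.14 .11 -.2; 0 0 0 0 -.18 .11 -.2"
}}

```text
time: 33.25
tcp_pos: [0.4469, -0.0102, 0.2927]
tool_rot: [[0.018, 1.0, -0.003], [1.0, -0.018, -0.0], [-0.0, -0.003, -1.0]]
wrist_force: [0.2, 0.1, 0.1]
grip_width: 0.0511
```

Request:
{"op": "move_arm", "data": {
  "deltas": "0 0 0 -.01 -.04 0 -.2; 0 0 0 -.02 -.08 0 -.2; 0 0 0 -.03 -.12 0 -.2; 0 0 0 -.04 -.16 0 -.2; 0 0 0 -.04 -.2 0 -.2; 0 0 0 -.04 -.22 0 -.2; 0 0 0 -.04 -.22 0 -.2; 0 0 0 -.04 -.22 0 -.2"
}}

```text
time: 34.05
tcp_pos: [0.4068, -0.2301, 0.2927]
tool_rot: [[0.019, 1.0, -0.003], [1.0, -0.019, 0.001], [0.0, -0.003, -1.0]]
wrist_force: [-0.7, 0.6, 0.2]
grip_width: 0.0515
```

Run:
```python
from m import *
s=robot.sense(); print(s['time'],s['tcp_pos'])
for n,b in(("top",(95,140,215,225)),("scene",(150,90,260,185))):
    im=snap(n,"21"); x0,y0,x1,y1=b
    cv2.imwrite(f"pics/z21{n}.png",cv2.resize(im[y0:y1,x0:x1],None,fx=6,fy=6,interpolation=cv2.INTER_CUBIC))
```

```text
34.05 [ 0.40677814 -0.23005045  0.29273212]
```

View pics/z21top.png

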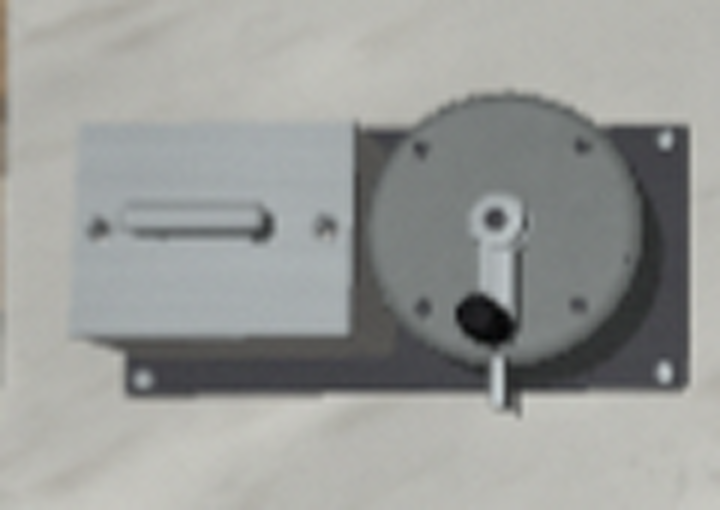

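View pics/z21scene.png

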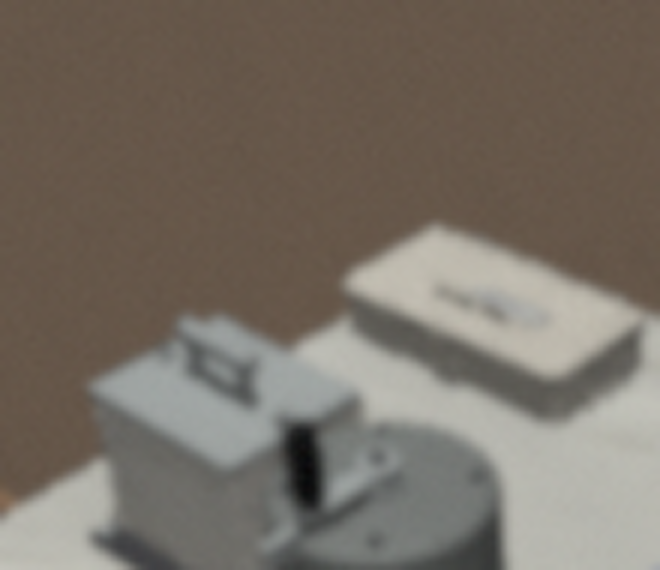

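View pics/top21.png

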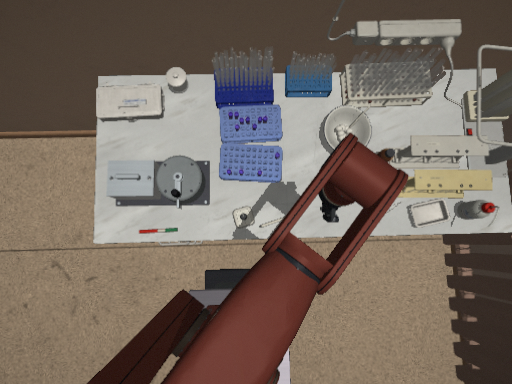

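The top view shows the crank arm running from the hub (177,176) straight down to the tab (178,203). The guard covers the box with pins showing in both holes, at about (111,177) and (149,177), and the timer is still at (243,216). The arm is clear, so I'm handing in the job.

```bash
python3 -c "
from plant import robot
print(robot.finish_job())"
```

```text
the job is handed in; nothing more can be done
None
```

I fitted the guard plate over both pins, then turned the crank clockwise to the index tab and exactly three full turns on. It was released pointing at the tab, and I handed in at about 34 s of the 72 s; no verdict was reported.

- **Guard:** The plate met the rim at tool height 0.1261 m, against 0.126 m expected from the grasp. In the last pictures it looks flush on the box, with a pin showing in each hole.
- **Crank:** The tool's path adds up to about 1194°, some 115° to reach the tab and 1079° after it. That puts the crank within about 0.03 rad of the target, and the final top view shows the arm in line with the tab.
- **Bystanders:** The timer stands where it was. The bottle was partly hidden by the arm in the last picture, so I could not check it fully, but the arm never worked near it.
- **What went wrong:** The first grasp of the handle slipped off without moving the plate. A second, at about the same height, looked poor, so I opened and gripped again about 10 mm lower, and that held.
- **What disagreed:** The two cameras differed by roughly 2–10 mm on the pins and about 3 mm on the guard. I relied on the top view and on contact force. The axis estimated from the images was about 1–2 mm off the one fitted from the crank's path, which gave side forces of up to about 15 N early in the first turn.

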